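Change the crankshafts on the scanner turntable behind its locking drive switch

ROBOT

A 6-joint arm with a two-finger parallel gripper is mounted at the origin on the work surface. World frame = base frame: x ahead of the robot, y to its left, z up, the work surface at z = 0. Lengths are in m, angles in rad, forces in N, time in s.
With the tool pointing down it reaches from about 0.4 to 0.825 m from the base axis. Payload 7 kg.
Tool frame: the origin (TCP) lies at the very end of the fingers, on their centre line; the grasp point (between the pads) lies 19 mm behind it; z points along the fingers, x is the direction in which the jaws open and shut, and the axes are right-handed (so a half turn about z gives the same grasp; the last joint's range is limited). The gripper opens to 88 mm and grips with 3 to 60 N. Pads are 19 mm wide; open, the fingers measure 130 mm over their backs; the gripper's body (78 mm by 193 mm) begins 47 mm behind the grasp point.
Start: joints at [-0.941, 0.359, 0.012, 0, -1.224, -0.288], TCP at [0.226, -0.636, 0.227] pointing down, gripper open.
Joint ranges: [-3.07, 3.07], [-1.43, 2.12], [-1.02, 1.25], [-3.03, 1.67], [-3.05, -0], [-3.03, 3.03]. Speed limits (rad/s): [2.39, 2.39, 3.01, 3.14, 3.14, 3.14].

INTERFACE

Orientations are given as [roll, pitch, yaw] about the fixed x, y, z axes, in that order (R = Rz(yaw) Ry(pitch) Rx(roll)).
In Python, from station import telemetry, grab_frame, arm, regions_of, pinpoint gives the robot as it stands. The module is installed in compiled form; this text tells all that it offers.
- The arm moves only by the shell command python3 -m inch 'ROWS' [FORCE]. ROWS is text: rows parted by semicolons, each of 7 numbers parted by spaces: the opening, from 0 (shut) to 1 (fully open), then the shift along the world's x, y, z in cm, then the turn, a rotation vector about the world's x, y, z in degrees. A call has 1 to 12 rows; each row is the pose to reach, as a shift and turn from the pose measured when the call began; what a row does not reach only later rows make up. A row lasts 1/8 s, in which the tool goes at most 62.5 mm and 10.7 degrees, less where a joint would pass 70% of its speed; a pose out of reach is approached as far as the arm can. A call with a gripper value outside its range is refused whole. The fingers move at their own pace and stop on an object; FORCE is the grip in N (left out, the last holds). Time passes only in rows, so rows that repeat a pose let the fingers close. It gives the time, the measured TCP pose, the force and the opening at its end, in the units of the state.
- telemetry.get_state(): the state, without advancing time (a new reading comes with each control period).
- grab_frame(name): name is "side" or "top"; returns a dict with "pixels" (420x560x3 uint8, red, green, blue), "fx", "fy", "cx", "cy" (pixels), "R" (3x3) and "t" (3): a world point X has camera coordinates R X + t. Camera axes: x right, y down, z forward; pixel columns grow to the right and rows downward; lengths in m; the calibration is good to about 2 mm. A picture is of the moment at which its call begins. There is no depth.
- arm.job_done(): hands the job in, once; it reports no verdict.
Trained networks look in the newest picture that a camera, given by its name, has taken for a name from the list of things; names that differ only in an ending like _2 or _b are one class to them, and where a whole thing is asked for, a point or a joint stands for the part that bears it (a point fixed in the world has none). Each returns a list of dicts, best first, with "p" (0 to 1); they miss things now and then, are a little off and sometimes report something else, mostly with a low value. They report only what shows in the picture. A call takes as long as a camera call. They do not tell look-alikes from the thing itself.
- regions_of(camera, name): "pixels" (420x560 bool, what is visible of it) and "bbox" ([left, top, right, bottom] in pixels, round what is visible of it).
- pinpoint(camera, name): "location" ([column, row] in pixels: a listed point, or the origin of a listed thing).
The state is a dict: "t": time; "q": joint angles; "qd": joint speeds; "joint_efforts": joint torques, N m; "eef_pos": TCP position; "ee_rot": TCP orientation; "force": force on the tool from outside, world axes, zero at the start; "moment": the same for the moment, N m; "width": finger opening in m.
Only numpy, scipy, OpenCV 4.12 (cv2) and the standard library are available. Lean on these libraries where they do the work, as an engineer would, in place of code of your own. Each camera call takes 0.05 s, during which the arm holds its last target. There are 200 camera calls.

TASK

Before touching anything on the scanner turntable, switch its drive off at the console: the toggle locks, so pull the bat outward, flip it to the white dot and let it drop back into its lock. Then put the two red crankshafts, which have been scanned, flat and side by side into the blue tray and lay every grey crankshaft from the board in a cradle of its own, centred, with an end journal down in each of the two vees. When all are loaded, lock the switch on again at the green dot, and do not touch a crankshaft while it is on or bump the spray can or the white piston.

Things in the scene. Friction and masses are not known exactly. Their poses are not given: they have to be found in the camera images.
- toggle_grip (a point): middle of the red flat-sided cap on the locking toggle's steel bat on the drive console: 14 mm thick along y (the hinge line), 18 mm wide along x, from 13 mm below this point to 15 mm above it; 52 mm from the pivot when not pulled. z points outward along the bat. Grip it across its flats
- toggle_pivot (a point): pivot of the toggle, 4 mm over the console panel (about 80 mm up, sloping 0.2 rad to the robot). z: panel normal; y: hinge line, level; x: up the panel to ON (green dot), -x is OFF (white dot, nearer the robot). Steel gates reach 13 mm off along y and 27 mm out from the pivot. A red stop button, 24 mm radius, 36 mm high, stands at x +20, y +100 mm
- toggle (a joint): angle of the bat about +y of the pivot (rad): 0 OFF, 0.43 square to the panel, 0.86 ON. A cross pin in a gate locks it: unpulled it moves only within 0 to 0.12 (OFF) or 0.74 to 0.86 (ON) however hard it is pushed; pulled, it swings freely and stays where left
- pull (a joint): how far the bat is pulled outward along its own axis, 0 to 0.012 m. A spring (5 N at rest, 9 N at 9 mm) draws it back; beyond about 9 mm the pin clears the gate and the bat can swing; keep it pulled while it swings. At 0 on either side it is locked again
- red0_mid (a point): red, already scanned, crankshaft, 110 mm long, 0.10 kg. Middle web 20 long x 52 wide x 34 mm thick: grip it across its width. Then each side: an offset crankpin, an outer web 22-30 mm out, up to 27 mm wide of the axis, and a 22 mm journal 30-55 mm out. Point: middle of the axis, 17 mm up when flat; x along the shaft, y webs' width, z thickness. Starts in a cradle
- red1_mid (a point): red, already scanned, crankshaft, 110 mm long, 0.10 kg. Middle web 20 long x 52 wide x 34 mm thick: grip it across its width. Then each side: an offset crankpin, an outer web 22-30 mm out, up to 27 mm wide of the axis, and a 22 mm journal 30-55 mm out. Point: middle of the axis, 17 mm up when flat; x along the shaft, y webs' width, z thickness. Starts in a cradle
- grey0_mid (a point): grey, unscanned, crankshaft, 110 mm long, 0.10 kg. Middle web 20 long x 52 wide x 34 mm thick: grip it across its width. Then each side: an offset crankpin, an outer web 22-30 mm out, up to 27 mm wide of the axis, and a 22 mm journal 30-55 mm out. Point: middle of the axis, 17 mm up when flat; x along the shaft, y webs' width, z thickness. Starts flat on a pad on the board; two or three greys exist
- grey1_mid (a point): grey, unscanned, crankshaft, 110 mm long, 0.10 kg. Middle web 20 long x 52 wide x 34 mm thick: grip it across its width. Then each side: an offset crankpin, an outer web 22-30 mm out, up to 27 mm wide of the axis, and a 22 mm journal 30-55 mm out. Point: middle of the axis, 17 mm up when flat; x along the shaft, y webs' width, z thickness. Starts flat on a pad on the board; two or three greys exist
- grey2_mid (a point): grey, unscanned, crankshaft, 110 mm long, 0.10 kg. Middle web 20 long x 52 wide x 34 mm thick: grip it across its width. Then each side: an offset crankpin, an outer web 22-30 mm out, up to 27 mm wide of the axis, and a 22 mm journal 30-55 mm out. Point: middle of the axis, 17 mm up when flat; x along the shaft, y webs' width, z thickness. Starts flat on a pad on the board; two or three greys exist
- seat0 (a point): middle of the axis of a crankshaft at rest in this orange cradle, 70 mm over the turntable; x along the shaft, z up. Two upright plates, 6 mm thick, 43 mm each way along x, end in 90 degree vees, 48 mm wide at the mouth, 8 mm above this point; between the plates it is free to 50 mm below. The cradles are fixed, side by side, 95 mm apart
- seat1 (a point): middle of the axis of a crankshaft at rest in this orange cradle, 70 mm over the turntable; x along the shaft, z up. Two upright plates, 6 mm thick, 43 mm each way along x, end in 90 degree vees, 48 mm wide at the mouth, 8 mm above this point; between the plates it is free to 50 mm below. The cradles are fixed, side by side, 95 mm apart
- seat2 (a point): middle of the axis of a crankshaft at rest in this orange cradle, 70 mm over the turntable; x along the shaft, z up. Two upright plates, 6 mm thick, 43 mm each way along x, end in 90 degree vees, 48 mm wide at the mouth, 8 mm above this point; between the plates it is free to 50 mm below. The cradles are fixed, side by side, 95 mm apart
- tray_floor (a point): centre of the floor (4 mm above the bench) of the blue tray for scanned parts: 160 mm along its x, 230 mm along its y outside, walls 4 mm thick and 22 mm high, fixed; z up. Both shafts fit side by side along x, about 110 mm apart
- board: plywood board with three 8 mm cork pads on which the grey crankshafts start, 400 mm along x, 170 mm along y, 9 mm thick (17 mm with the pads), fixed; origin at the centre of its underside
- turntable: scanner turntable: black drilled disc, 300 mm across, top 50 mm above the bench, carrying the cradles; it stands still throughout; origin on the bench under its centre
- spray_can: closed blue-labelled spray can, 66 mm across, 170 mm tall, standing beyond the turntable; origin at the centre of its underside. Bystander
- piston: white printed piston, 48 mm across, 42 mm tall, standing beyond the turntable, to the right; origin at the centre of its underside. Bystander
Mind the look-alikes: they are no part of the job. Leave any turquoise or yellow look-alike of the part that bears grey0_mid alone.

How it is judged:
By the outcome, as a careful person would: the job done as asked, in the order asked, and still so for the second after the job is handed in, with the robot touching nothing.
Of grey0, grey1, grey2 only 2 to 3 are there at a start; the rules pass over those that are not, and their reading is None.
At some moment in a run one of grey0, grey1, grey2 may be knocked a few centimetres aside while the robot is not near it.
Once in a run the grip may slacken for a moment while it holds something.
It also fails if it takes over 210 s, if anything falls off the work surface, if the arm or the gripper's body presses on something with over 40 N, if the wrist force passes 120 N, or if a joint passes its speed limit or range.

## Working session

There is one attempt and no reset: what is moved stays moved. The work goes in short steps, Python scripts to look and compute and a shell command to move; the robot and the scene stay as the last step left them, time stands still between calls to the robot, and variables do not carry over. Pictures are saved under pics/ and viewed, about 12 in all and at most 16, crops included, and the job is handed in when it is done.

```bash
mkdir -p pics; ls; cat > h.py <<'E'
import numpy as np,cv2
from scipy.optimize import least_squares
from station import telemetry,grab_frame,arm,regions_of,pinpoint
def ray(f,px):
    R=np.array(f["R"]);t=np.array(f["t"])
    d=R.T@np.array([(px[0]-f["cx"])/f["fx"],(px[1]-f["cy"])/f["fy"],1.]);return -R.T@t,d/np.linalg.norm(d)
def onz(f,px,z):
    o,d=ray(f,px);return o+d*(z-o[2])/d[2]
def proj(f,X):
    c=np.array(f["R"])@np.array(X)+np.array(f["t"]);return np.array([f["fx"]*c[0]/c[2]+f["cx"],f["fy"]*c[1]/c[2]+f["cy"]])
def tri(fa,pa,fb,pb):
    a,d=ray(fa,pa);b,e=ray(fb,pb)
    s=np.linalg.lstsq(np.c_[d,-e],b-a,rcond=None)[0]
    p=a+d*s[0];q=b+e*s[1];return (p+q)/2,np.linalg.norm(p-q)
def save(f,n): cv2.imwrite("pics/"+n,np.array(f["pixels"])[:,:,::-1])
E
python3 - <<'E'
from h import *
np.set_printoptions(precision=3,suppress=True)
F={c:grab_frame(c) for c in("side","top")}
for c in F: save(F[c],c+"0.png"); print(c,F[c]["fx"],-np.array(F[c]["R"]).T@F[c]["t"],np.array(F[c]["R"])[2])
for n in["toggle_grip","toggle_pivot","red0_mid","grey0_mid","seat0","tray_floor","board","turntable","spray_can","piston"]:
    for c in F: print(n,c,[(np.round(r["location"]).astype(int).tolist(),round(r["p"],2)) for r in pinpoint(c,n)][:8])
s=telemetry.get_state();print({k:np.round(s[k],3) for k in s})
E
```

```text
pics
side 528.5705847498893 [ 0.332 -1.3    1.067] [ 0.089  0.78  -0.619]
top 382.0720149730456 [ 0.391 -0.084  1.032] [ 0.079 -0.004 -0.997]
toggle_grip side []
toggle_grip top [([134, 239], 0.49)]
toggle_pivot side [([240, 274], 0.48)]
toggle_pivot top [([146, 243], 0.58)]
red0_mid side [([292, 165], 0.6)]
red0_mid top [([205, 187], 0.59)]
grey0_mid side [([229, 342], 0.89), ([238, 273], 0.78)]
grey0_mid top [([353, 262], 0.84), ([436, 282], 0.79), ([366, 328], 0.63)]
seat0 side [([316, 202], 0.91), ([306, 179], 0.9), ([289, 166], 0.76)]
seat0 top [([207, 185], 0.86), ([282, 160], 0.68), ([243, 170], 0.59)]
tray_floor side [([299, 152], 0.97), ([345, 179], 0.23)]
tray_floor top [([118, 166], 0.95)]
board side [([292, 277], 0.96), ([364, 228], 0.44)]
board top [([348, 215], 0.9)]
turntable side [([305, 213], 0.62)]
turntable top [([243, 182], 0.76), ([206, 186], 0.71), ([120, 165], 0.61)]
spray_can side [([344, 179], 0.9)]
spray_can top [([189, 120], 0.7)]
piston side [([364, 225], 0.86), ([239, 276], 0.64)]
piston top [([284, 124], 0.68)]
{'t': np.float64(1.1), 'q': array([-0.941,  0.359,  0.012, -0.   , -1.224, -0.288]), 'qd': array([ 0.   , -0.002,  0.001, -0.   ,  0.001,  0.002]), 'joint_efforts': array([  0.   , -58.24 ,  29.331,   7.002,   0.013,  -0.   ]), 'eef_pos': array([ 0.226, -0.636,  0.227]), 'ee_rot': array([3.142, 0.   , 1.913]), 'force': array([-1.058,  0.14 ,  0.889]), 'moment': array([ 0.018, -0.017,  0.018]), 'width': np.float64(0.088)}
```

View pics/top0.png

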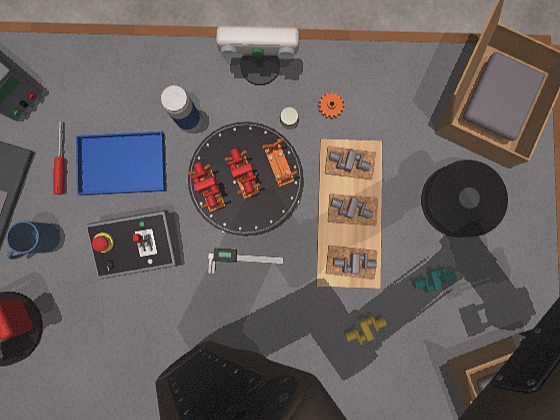

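View pics/side0.png

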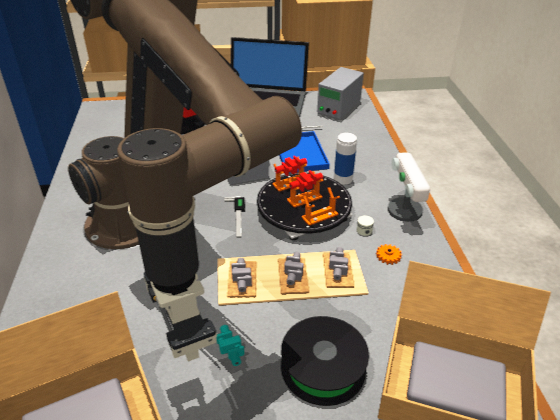

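The top view shows greys on the board at (350,160), (352,208) and (354,263). Look-alikes are turquoise at (434,280) and yellow at (366,328). Reds sit in the cradles at (207,187) and (242,172), with the empty cradle at (281,163). The tray is at (121,163), the console toggle at about (143,241), the stop button at (101,243), the can at (180,105) and the piston at (289,116). The side view has the arm blocking the console.

```bash
python3 - <<'E'
from h import *
np.set_printoptions(precision=3,suppress=True)
im=cv2.imread("pics/top0.png")
a=cv2.resize(im[205:285,80:190],None,fx=7,fy=7,interpolation=cv2.INTER_CUBIC);cv2.imwrite("pics/c1.png",a)
a=cv2.resize(im[115:290,185:385],None,fx=4,fy=3.4,interpolation=cv2.INTER_CUBIC)[:595];cv2.imwrite("pics/c2.png",a)
F={c:grab_frame(c) for c in("side","top")}
for nm,ps,z in[("pivot",[(146,243)],.084),("grip?",[(134,239)],.13),("cons corners",[(88,221),(172,210),(181,265),(97,277)],.08),("tray corners",[(77,134),(164,131),(165,191),(79,194)],.026),("piston",[(289,116)],.042),("can",[(175,98)],.17),("board",[(321,139),(382,140),(380,288),(317,286)],.009),("tt",[(245,179)],.05)]:
    print(nm,[onz(F["top"],p,z)[:2].round(3).tolist() for p in ps])
for n in["grey0_mid","red0_mid"]:
  for c in F:
    for r in regions_of(c,n)[:8]:
        m=r["pixels"];y,x=np.nonzero(m);col=np.array(F[c]["pixels"])[m].mean(0)
        rc=cv2.minAreaRect(np.c_[x,y].astype(np.float32))
        print(n,c,round(r["p"],2),col.astype(int),np.round([x.mean(),y.mean()],1),len(x),np.round(rc[1],1),round(rc[2],1))
E
```

```text
pivot [[0.389, 0.235]]
grip? [[0.397, 0.248]]
cons corners [[0.44, 0.383], [0.472, 0.176], [0.336, 0.148], [0.302, 0.353]]
tray corners [[0.675, 0.454], [0.689, 0.221], [0.527, 0.211], [0.514, 0.438]]
piston [[0.733, -0.113]]
can [[0.725, 0.156]]
board [[0.682, -0.202], [0.684, -0.369], [0.284, -0.364], [0.285, -0.197]]
tt [[0.56, -0.002]]
grey0_mid side 0.88 [ 15 105  97] [229.3 344.6] 647 [39.6 22.6] 45.0
grey0_mid side 0.77 [139 126 122] [240.8 274.6] 501 [33. 20.] 90.0
grey0_mid top 0.65 [124 103  52] [366.2 329. ] 438 [20.7 38.7] 47.1
grey0_mid top 0.64 [118 105 102] [353.8 263.6] 596 [19. 43.] 90.0
grey0_mid top 0.6 [43 75 73] [433.8 280. ] 593 [22.4 40.2] 53.7
grey0_mid top 0.37 [124  72  50] [211.2 192.3] 325 [45.9 23.2] 67.6
red0_mid side 0.66 [193  28  25] [290.  164.8] 311 [15.1 31.8] 83.7
red0_mid top 0.74 [158  53  51] [204.6 184.8] 617 [44.8 21.7] 49.1
```

View pics/c1.png

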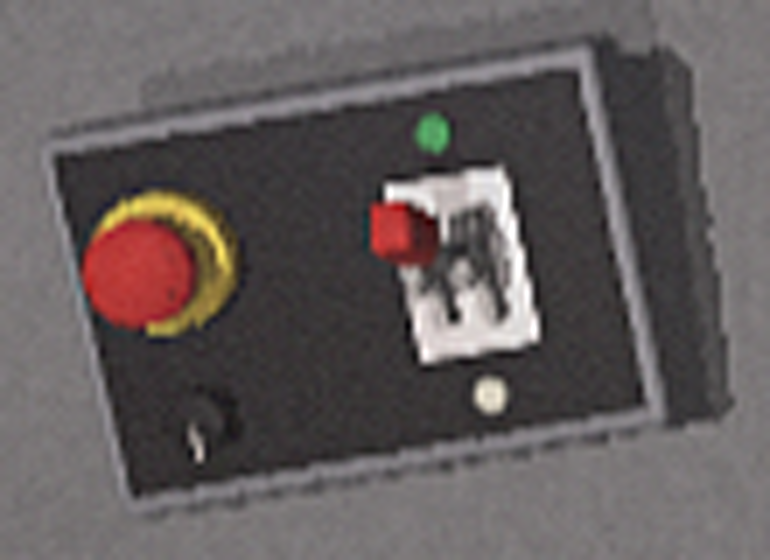

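View pics/c2.png

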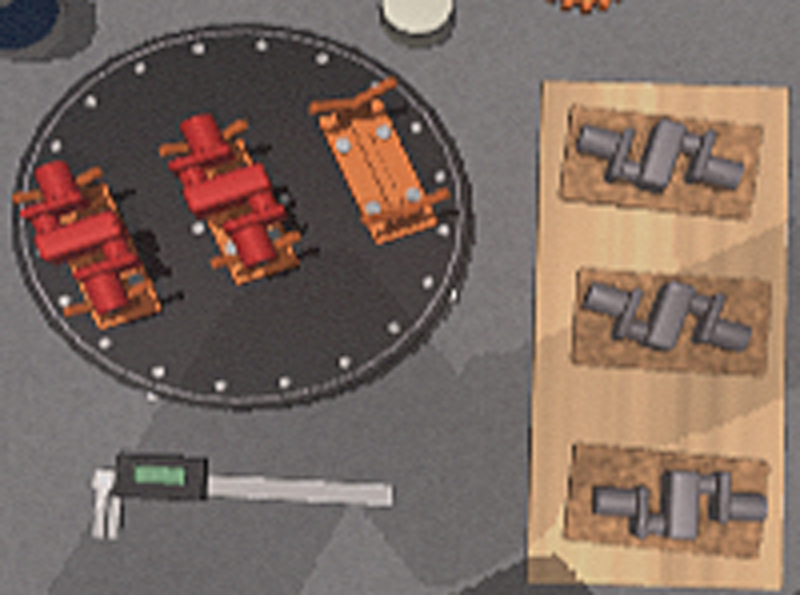

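The close crops confirm the bat is at ON, with its cap at about (138,239) leaning to the green dot and the pivot at about (146,243). The red shafts lie in the left and middle cradles, and there are three greys on the pads; the yellow and turquoise shafts are off the board. I'll move to above the console first.

```bash
python3 -m inch '0.5 32 40 9 0 0 0;0.5 32 40 9 0 0 0;0.5 32 40 9 0 0 0;0.5 32 40 9 0 0 0;0.5 32 40 9 0 0 0;0.5 32 40 9 0 0 0;0.5 32 40 9 0 0 0;0.5 32 40 9 0 0 0;0.5 32 40 9 0 0 0;0.5 32 40 9 0 0 0;0.5 32 40 9 0 0 0'; python3 -m inch '0.5 -6 46 -2 0 0 -10;0.5 -6 46 -2 0 0 -10;0.5 -6 46 -2 0 0 -10;0.5 -12 46 -6 0 0 -10;0.5 -12 46 -6 0 0 -10;0.5 -12 46 -6 0 0 -10;0.5 -12 46 -6 0 0 -10;0.5 -12 46 -6 0 0 -10;0.5 -12 46 -6 0 0 -10;0.5 -12 46 -6 0 0 -10;0.5 -12 46 -6 0 0 -10'
python3 - <<'E'
from h import *
np.set_printoptions(precision=3,suppress=True)
F={c:grab_frame(c) for c in("side","top")}
for c in F: save(F[c],c+"1.png")
for n in["toggle_grip","toggle_pivot"]:
  P={}
  for c in F:
    P[c]=[(r["location"],round(r["p"],2)) for r in pinpoint(c,n)][:3];print(n,c,P[c])
  if P["side"] and P["top"]: print(tri(F["side"],P["side"][0][0],F["top"],P["top"][0][0]))
s=telemetry.get_state();print(s["q"],s["eef_pos"],s["ee_rot"])
# predicted model
y=.16;p=np.array([.389,.235,.084]);f=np.array([np.cos(y),np.sin(y),0]);u=np.array([0,0,1.])
for a in(.23,): g=p+.052*(np.sin(a)*f+np.cos(a)*u);print(g,[proj(F[c],g) for c in F],[proj(F[c],p) for c in F])
cv2.imwrite("pics/c3.png",cv2.resize(cv2.imread("pics/side1.png")[100:250,180:380],None,fx=4,fy=4,interpolation=cv2.INTER_CUBIC))
E
```

```text
t: 2.78
eef_pos: [0.5456, -0.2365, 0.3163]
ee_rot: [-3.141, -0.0, 1.912]
force: [-0.8, -0.5, 0.2]
width: 0.0439
t: 4.15
eef_pos: [0.4261, 0.2221, 0.2565]
ee_rot: [-3.141, -0.0, 1.736]
force: [-0.5, 1.0, 0.5]
width: 0.0435
toggle_grip side [([247.6, 141.2], 0.38)]
toggle_grip top [([244.6, 182.1], 0.59)]
(array([ 0.451, -0.026,  0.298]), np.float64(0.11892682491731384))
toggle_pivot side [([244.4, 152.4], 0.93), ([290.2, 166.5], 0.24)]
toggle_pivot top [([146.2, 243.1], 0.73)]
(array([0.391, 0.235, 0.082]), np.float64(0.004464873865197441))
[ 0.892  0.013 -0.353 -0.001 -1.205 -2.297] [0.426 0.223 0.256] [-3.141 -0.     1.737]
[0.401 0.237 0.135] [array([246.183, 138.699]), array([138.23 , 237.698])] [array([243.255, 151.89 ]), array([146.076, 242.856])]
```

View pics/c3.png

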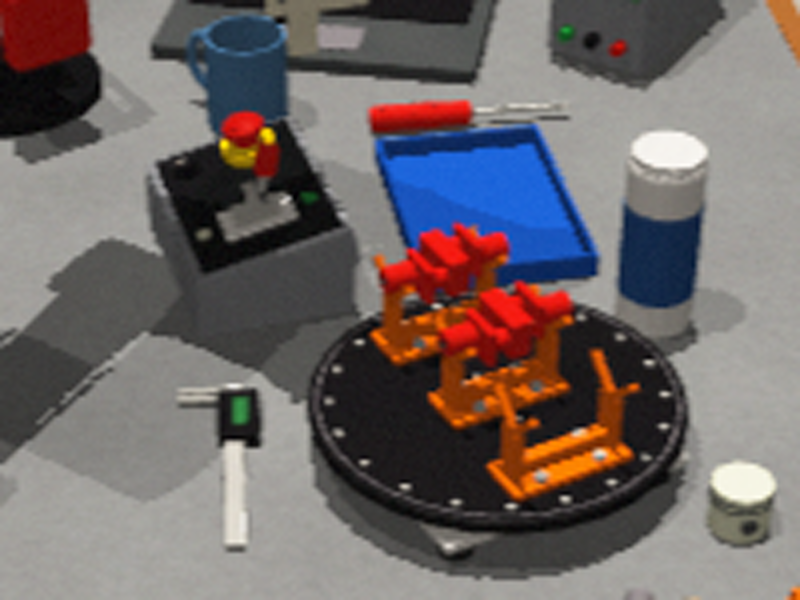

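The side crop shows the red cap at about (246,139), which matches my model within 1 px (pivot 0.390, 0.235, 0.083; console yaw 0.16). Next I'll tilt along the bat and descend.

```bash
python3 -m inch '0.5 -1.4 1.6 -7.6 -1 6.5 0;0.5 -1.4 1.6 -7.6 -2.1 13 0;0.5 -1.4 1.6 -7.6 -2.1 13 0;0.5 -2 1.4 -10 -2.1 13 0;0.5 -2.4 1.4 -12 -2.1 13 0;0.5 -2.8 1.3 -13.8 -2.1 13 0;0.5 -2.8 1.3 -13.8 -2.1 13 0;0.5 -2.8 1.3 -13.8 -2.1 13 0' 
python3 - <<'E'
from h import *
F={c:grab_frame(c) for c in("side","top")}
s=telemetry.get_state();print(np.round(s["q"],3),s["eef_pos"],s["ee_rot"],s["force"])
a=cv2.resize(np.array(F["side"]["pixels"])[100:190,200:300],None,fx=5,fy=5)
b=cv2.resize(np.array(F["top"]["pixels"])[200:290,100:160],None,fx=5,fy=5)
cv2.imwrite("pics/c4.png",np.hstack([a,b])[:,:,::-1])
E
```

```text
t: 5.45
eef_pos: [0.3984, 0.2364, 0.1196]
ee_rot: [-2.914, -0.002, 1.737]
force: [0.1, -0.2, 0.2]
width: 0.0442
[ 0.833  0.251 -0.368 -0.157 -1.135 -2.158] [0.39841861 0.23647835 0.11949385] [-2.91338485e+00 -2.68951967e-03  1.73664436e+00] [-0.80965263 -0.50978932  0.13848046]
```

View pics/c4.png

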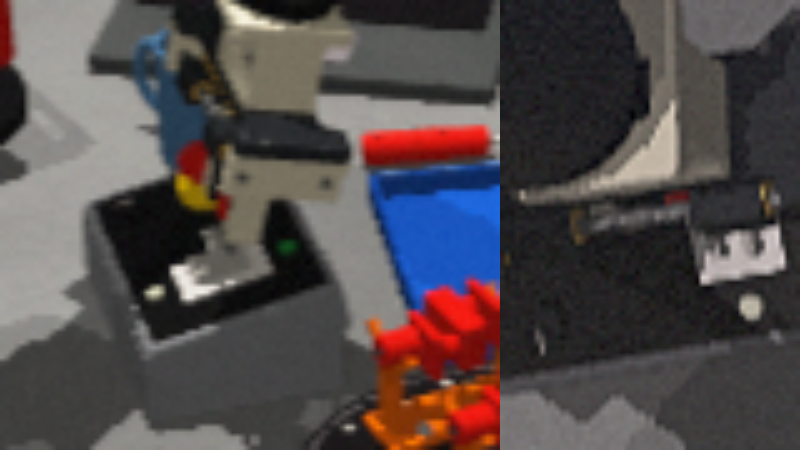

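Both fingers straddle the cap. In the side part of the crop the cap shows beside the near finger at about (222,205), and in the top part it is between the fingers at about (675,197). Closing now.

```bash
python3 -m inch '0.1 0 0 0 0 0 0;0.1 0 0 0 0 0 0;0.05 0 0 0 0 0 0;0.05 0 0 0 0 0 0;0.05 0 0 0 0 0 0' 40
python3 - <<'E'
from h import *
p=np.array([.390,.235,.083]);y=.16;f=np.array([np.cos(y),np.sin(y),0]);u=np.array([0,0,1.])
s=telemetry.get_state();e=np.array(s["eef_pos"]);print(e,s["force"],s["width"])
v=e-p; print("fwd",v@f,"up",v@u,"r",np.hypot(v@f,v@u),"ang",np.arctan2(v@f,v@u))
r0=np.hypot(v@f,v@u)
for a in[.23,.13,.03,-.07,-.17,-.27,-.37,-.47,-.57,-.63]:
    t=p+(r0+.011)*(np.sin(a)*f+np.cos(a)*u)+ (v-(v@f)*f-(v@u)*u)
    d=(t-e)*100; h=np.degrees(a-.23)*np.array([-np.sin(y),np.cos(y),0]);print(a,d.round(2),h.round(1))
E
```

```text
t: 6.18
eef_pos: [0.3985, 0.2381, 0.1196]
ee_rot: [-2.914, -0.005, 1.737]
force: [-2.1, 6.9, 1.0]
width: 0.014
[0.39849656 0.23814892 0.11964488] [-2.11838239  6.88705775  0.99699954] 0.014017420240510073
fwd 0.008889719076830884 up 0.03664488025942213 r 0.03770774926314691 ang 0.2379934467070696
0.23 [0.22 0.04 1.08] [-0.  0.  0.]
0.13 [-0.25 -0.04  1.17] [ 0.9 -5.7 -0. ]
0.03 [-0.73 -0.12  1.2 ] [  1.8 -11.3  -0. ]
-0.07 [-1.21 -0.2   1.19] [  2.7 -17.   -0. ]
-0.17 [-1.69 -0.27  1.14] [  3.7 -22.6  -0. ]
-0.27 [-2.16 -0.35  1.03] [  4.6 -28.3  -0. ]
-0.37 [-2.62 -0.42  0.88] [  5.5 -33.9  -0. ]
-0.47 [-3.06 -0.49  0.68] [  6.4 -39.6  -0. ]
-0.57 [-3.47 -0.56  0.44] [  7.3 -45.3  -0. ]
-0.63 [-3.71 -0.6   0.27] [  7.9 -48.6  -0. ]
```

```bash
python3 -m inch '0.05 0.1 0.1 0.4 0 0 0;0.05 0.2 0.15 0.8 0 0 0;0.05 0.25 0.15 1.1 0 0 0;0.05 0.25 0.15 1.1 0 0 0;0.05 0.25 0.15 1.1 0 0 0' 50
```

```text
t: 6.8
eef_pos: [0.4004, 0.239, 0.1302]
ee_rot: [-2.913, -0.004, 1.737]
force: [-2.7, -2.0, -10.5]
width: 0.014
```

```bash
python3 -m inch '0.05 -0.45 -0.08 0.12 0.9 -5.7 0;0.05 -0.9 -0.15 0.16 1.8 -11.3 0;0.05 -1.4 -0.24 0.15 2.7 -17 0;0.05 -1.9 -0.3 0.1 3.7 -22.6 0;0.05 -1.9 -0.3 0.1 3.7 -22.6 0'; python3 -c "
from h import *
s=telemetry.get_state();print(np.round(s['q'],3),s['moment'])"
```

```text
t: 7.42
eef_pos: [0.3798, 0.2351, 0.1311]
ee_rot: [2.969, -0.003, 1.741]
force: [0.3, -1.3, -10.9]
width: 0.0136
[ 1.12  -0.034 -0.812  0.215 -0.7   -2.679] [-0.49850759  1.29481542  0.23394788]
```

```bash
python3 -m inch '0.05 -0.6 -0.1 -0.2 0.3 -1.6 0;0.05 -1.15 -0.2 -0.42 0.5 -3 0;0.05 -1.15 -0.2 -0.42 0.5 -3 0'; python3 -c "
from h import *
s=telemetry.get_state();print(np.round(s['q'],3),s['moment'],s['eef_pos'],s['ee_rot'])"
```

```text
t: 7.8
eef_pos: [0.3693, 0.2336, 0.1281]
ee_rot: [2.915, -0.003, 1.742]
force: [10.6, -2.5, -7.6]
width: 0.0136
[ 1.183 -0.078 -0.911  0.323 -0.639 -2.833] [-1.2675757  -2.44471626 -0.1224769 ] [0.36927224 0.23360967 0.12814167] [ 2.91462706 -0.00313671  1.74192823]
```

```bash
python3 -m inch '0.05 -0.4 -0.07 -0.2 0 0 0;0.05 -0.8 -0.13 -0.42 -0.2 1.5 0;0.05 -1.1 -0.18 -0.6 -0.2 1.5 0;0.05 -1.1 -0.18 -0.6 -0.2 1.5 0'; python3 -c "
from h import *
s=telemetry.get_state();print(np.round(s['q'],3),s['moment'],s['eef_pos'],s['ee_rot'])"
```

```text
t: 8.3
eef_pos: [0.3599, 0.232, 0.1235]
ee_rot: [2.94, -0.003, 1.741]
force: [12.0, -4.9, -5.4]
width: 0.0137
[ 1.191 -0.075 -0.901  0.282 -0.654 -2.808] [-2.0666595  -3.69960961 -0.40124192] [0.35985458 0.2320284  0.12345261] [ 2.93984819 -0.00321597  1.74110027]
```

```bash
python3 -m inch '0.05 -0.3 -0.05 -0.2 0 0 0;0.05 -0.6 -0.08 -0.38 0 0 0;0.05 -0.6 -0.08 -0.38 0 0 0;0.05 -0.6 -0.08 -0.38 0 0 0'; python3 -c "
from h import *
s=telemetry.get_state();print(np.round(s['q'],3),s['moment'],s['eef_pos'],s['ee_rot'])"
```

```text
t: 8.8
eef_pos: [0.3555, 0.2313, 0.1211]
ee_rot: [2.939, -0.002, 1.74]
force: [12.3, -5.7, -4.2]
width: 0.0137
[ 1.204 -0.079 -0.915  0.289 -0.649 -2.829] [-2.42602357 -4.00048239 -0.42760586] [0.35547563 0.23133596 0.12106838] [ 2.93862639e+00 -1.93080547e-03  1.74035900e+00]
```

```bash
python3 -m inch '0.05 0.3 0.05 -0.4 0 0 0;0.05 0.5 0.1 -0.75 0 0 0;0.05 0.5 0.1 -0.75 0 0 0;0.4 0.5 0.1 -0.75 0 0 0;0.5 0.5 0.1 -0.75 0 0 0;0.5 0.5 0.1 -0.75 0 0 0;0.5 0.5 0.1 2 0 0 0;0.5 0.5 0.1 6 0 0 0;0.5 2 0.1 12 -1.8 11 0;0.5 4 0.1 14 -1.8 11 0;0.5 4 0.1 14 -1.8 11 0'
python3 -m inch '0.75 10 -10 3 0 0 0;0.75 16 -24 4 0 0 0;0.75 16 -24 4 0 0 0;0.75 16 -40 4 0 0 0;0.75 16 -50 4 0 0 0;0.75 16 -60 4 0 0 0;0.75 16 -60 4 0 0 0;0.75 16 -60 4 0 0 0;0.75 16 -60 4 0 0 0;0.75 16 -60 4 0 0 0;0.75 16 -60 4 0 0 0'
python3 - <<'E'
from h import *
F={c:grab_frame(c) for c in("side","top")}
for c in F: save(F[c],c+"2.png")
s=telemetry.get_state();print(np.round(s["q"],3),s["eef_pos"],s["ee_rot"],s["force"])
y=.16;p=np.array([.390,.235,.083]);f=np.array([np.cos(y),np.sin(y),0]);u=np.array([0,0,1.])
for a in(-.51,-.63): g=p+.052*(np.sin(a)*f+np.cos(a)*u);print([proj(F[c],g) for c in F])
a=cv2.resize(np.array(F["side"]["pixels"])[110:235,210:370],None,fx=2.5,fy=4,interpolation=cv2.INTER_CUBIC)
b=cv2.resize(np.array(F["top"]["pixels"])[205:285,90:170],None,fx=5,fy=6.25,interpolation=cv2.INTER_CUBIC)
cv2.imwrite("pics/c5.png",np.hstack([a,b])[:,:,::-1])
E
```

```text
t: 10.18
eef_pos: [0.3984, 0.2342, 0.2636]
ee_rot: [3.13, -0.007, 1.738]
force: [-0.2, -0.3, -1.1]
width: 0.0434
t: 11.55
eef_pos: [0.5576, -0.3683, 0.3016]
ee_rot: [3.132, -0.007, 1.735]
force: [0.4, -0.0, -1.0]
width: 0.0656
[-0.297  0.311  0.117 -0.011 -1.371 -1.107] [ 0.55782635 -0.36682386  0.30189071] [ 3.13160832 -0.0075635   1.73561043] [-0.02772389  0.74527442 -0.65100089]
[array([235.72842719, 141.76723753]), array([140.92266817, 253.04966789])]
[array([234.24169396, 142.83574355]), array([141.66587132, 255.23694341])]
```

View pics/c5.png

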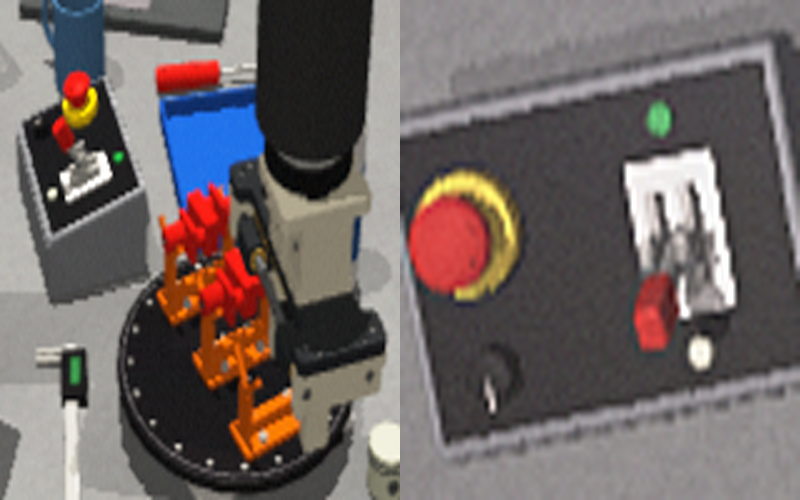

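Both halves show the bat at OFF: the cap is at top px (141,255) and side px (236,143), where I predicted the locked OFF position (141.7,255.2) and (234,143). Next I'll fit the shaft poses to colour masks in the unobstructed first pictures.

```bash
cat > fit.py <<'E'
from h import *
from scipy.optimize import minimize
B=[(-10,10,-26,26,-17,17),(30,55,-11,11,-11,11),(-55,-30,-11,11,-11,11)]
def parts(ch):
    o=[(22,30,-11,27,-15,15),(-30,-22,-27,11,-15,15),(10,22,6,24,-9,9),(-22,-10,-24,-6,-9,9)]
    return B+[(a,b,ch*min(c*1,d)if ch>0 else -d,d if ch>0 else -c,e,f) for a,b,c,d,e,f in o]
def sil(f,x,y,z,yaw,ch,S=4):
    m=np.zeros((420*1,560*1),np.uint8);R=np.array([[np.cos(yaw),-np.sin(yaw),0],[np.sin(yaw),np.cos(yaw),0],[0,0,1]])
    for b in parts(ch):
        P=np.array([[b[i],b[2+j],b[4+k]] for i in(0,1) for j in(0,1) for k in(0,1)])/1000@R.T+[x,y,z]
        uv=np.array([proj(f,p) for p in P])
        cv2.fillConvexPoly(m,cv2.convexHull(np.round(uv*16).astype(np.int32)),1,shift=4)
    return m
def masks(im,kind):
    im=im.astype(int);r,g,b=im[...,0],im[...,1],im[...,2]
    if kind=="red": return ((r>70)&(g<.36*r)&(b<.5*r)).astype(np.uint8)
    mx=im.max(2);mn=im.min(2);return ((mx-mn<.22*mx)&(mx>50)).astype(np.uint8)
def fit(F,M,x,y,z,yaw,cams,rad=26):
    best=None
    for ch in(1,-1):
        def cost(v):
            s=0
            for c in cams:
                u=proj(F[c],[x,y,z]);x0,x1,y0,y1=int(u[0])-rad,int(u[0])+rad,int(u[1])-rad,int(u[1])+rad
                A=sil(F[c],v[0]+v[3]*(c=="side"),v[1],z,v[2],ch)[y0:y1,x0:x1];m=M[c][y0:y1,x0:x1]
                s+=1-(A&m).sum()/((A|m).sum()+1)
            return s
        for dy in(-.2,0,.2):
            v0=np.array([x,y,yaw+dy,0])
            sx=np.vstack([v0]+[v0+d for d in np.diag([.01,.01,.2,.003])])
            r=minimize(cost,v0,method="Nelder-Mead",options=dict(initial_simplex=sx,xatol=1e-4,fatol=1e-4))
            if best is None or r.fun<best[0]: best=(r.fun,r.x,ch)
    return best
E
python3 - <<'E'
from fit import *
np.set_printoptions(precision=4,suppress=True)
F={c:grab_frame(c) for c in("side","top")}
I={c:cv2.imread(f"pics/{c}0.png")[:,:,::-1] for c in F}
S=np.array([onz(F["top"],p,.12)[:2] for p in[(207,185),(243,170),(282,160)]]);S2=np.array([onz(F["side"],p,.12)[:2] for p in[(289,166),(306,179),(316,202)]])
print("seats",S.tolist(),S2.tolist())
for k,cs in(("red",[(207,187,.12),(242,172,.12)]),("grey",[(350,160,.034),(352,208,.034),(354,263,.034)])):
    M={c:masks(I[c],k) for c in F}
    for cx,cy,z in cs:
        p=onz(F["top"],(cx,cy),z)
        yaw=.38 if k=="red" else 1.35
        for cams in(["top"],["side"],["top","side"]):
            b=fit(F,M,p[0],p[1],z,yaw,cams);print(k,cams,round(b[0],3),b[1],b[2])
E
```

```text
seats [[0.5312128726895766, 0.08350323245959028], [0.569847551527273, -0.0019854375426539284], [0.5966464318167565, -0.09565266358074277]] [[0.5267761636636988, 0.08157812089047956], [0.5698676293869837, 0.0058767288096974735], [0.5814385351591341, -0.11061891854872452]]
red ['top'] 0.403 [0.5335 0.0893 0.4412 0.0023] 1
red ['side'] 0.574 [ 0.5344  0.0813  0.5427 -0.0026] 1
red ['top', 'side'] 0.987 [ 0.533   0.089   0.4209 -0.0006] 1
red ['top'] 0.29 [0.5698 0.0023 0.3886 0.0025] 1
red ['side'] 0.512 [ 0.5678 -0.0017  0.3956  0.001 ] 1
red ['top', 'side'] 0.805 [0.5675 0.0004 0.4047 0.0013] 1
grey ['top'] 0.505 [ 0.6186 -0.2758  1.245   0.0007] 1
grey ['side'] 0.578 [ 0.6318 -0.1984  3.2432 -0.0145] -1
grey ['top', 'side'] 1.192 [ 0.6167 -0.2731  1.2593  0.0032] 1
grey ['top'] 0.266 [ 0.4927 -0.2804  1.2189  0.001 ] 1
grey ['side'] 0.589 [ 0.4998 -0.2402  1.9679 -0.0112] -1
grey ['top', 'side'] 0.898 [ 0.4942 -0.2802  1.2862  0.0018] 1
grey ['top'] 0.278 [ 0.3496 -0.2915  1.5459  0.003 ] 1
grey ['side'] 0.642 [ 0.3527 -0.2872  1.5322 -0.0004] 1
grey ['top', 'side'] 0.925 [ 0.3496 -0.2893  1.5458 -0.0005] 1
```

```bash
python3 - <<'E'
from fit import *
F={c:grab_frame(c) for c in("side","top")}
rows=[]
C=[(.5335,.089,.12,.39,1),(.569,.0015,.12,.39,1),(.6167,-.275,.034,1.25,1),(.4933,-.2803,.034,1.25,1),(.3496,-.291,.034,1.546,1)]
for c,(x0,y0,w,h,k) in{"top":(185,120,200,170,4),"side":(215,145,150,160,3)}.items():
    I=cv2.imread(f"pics/{c}0.png")[y0:y0+h,x0:x0+w];I=cv2.resize(I,None,fx=k,fy=k,interpolation=cv2.INTER_CUBIC)
    for q in C:
        m=cv2.resize(sil(F[c],*q)[y0:y0+h,x0:x0+w],None,fx=k,fy=k,interpolation=cv2.INTER_NEAREST)
        cv2.drawContours(I,cv2.findContours(m,0,1)[0],-1,(0,255,255),1)
    for s in[(.605,-.0865),(.569,.0015),(.5335,.089)]:
        yw=.39;R=np.array([[np.cos(yw),-np.sin(yw)],[np.sin(yw),np.cos(yw)]])
        for dx in(-.043,.043):
            L=[]
            for dy,z in((-.024,.128),(0,.1044),(.024,.128)):
                xy=R@[dx,dy]+s;L.append((proj(F[c],[*xy,z])-[x0,y0])*k)
            cv2.polylines(I,[np.round(L).astype(np.int32)],False,(0,255,0),1)
    rows.append(I)
cv2.imwrite("pics/ov_top.png",rows[0]);cv2.imwrite("pics/ov_side.png",rows[1])
E
```

```text
(no output)
```

View pics/ov_top.png

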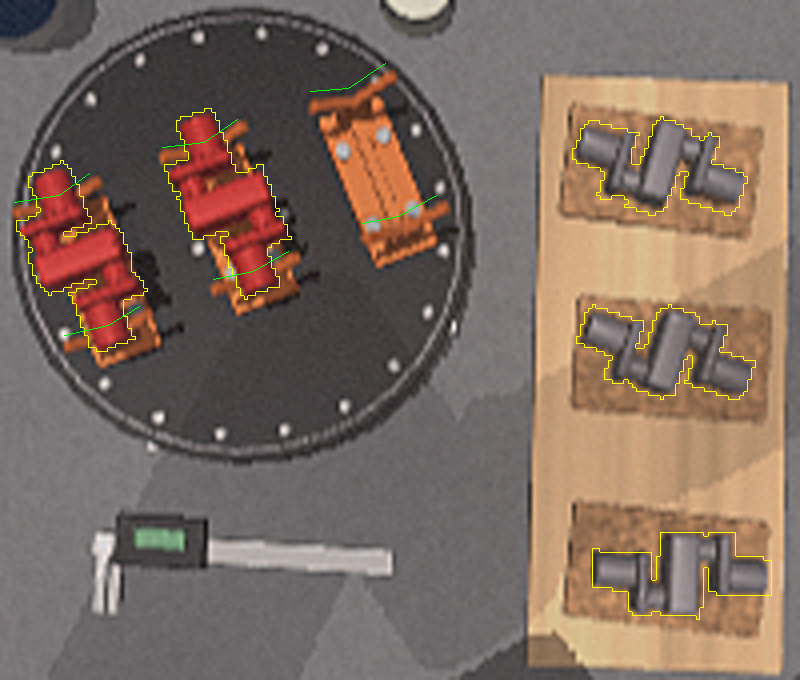

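View pics/ov_side.png

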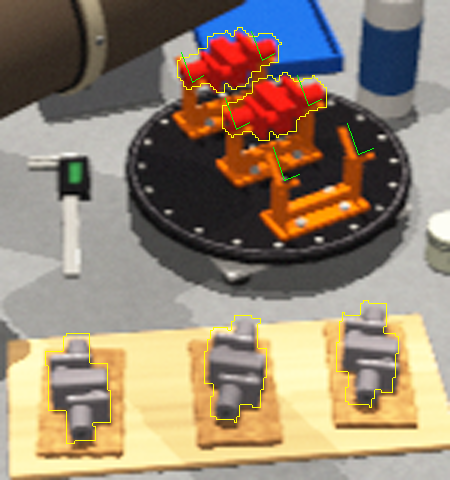

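The yellow outlines fit the reds and greys to about 1 px in both views. The green cradle outline for the empty seat is about 2 px off in the top view, near (350,92) in the crop, but fits in the side view. I'll pin the empty cradle down by its four base bolts.

```bash
python3 - <<'E'
from fit import *
from scipy import ndimage as nd
np.set_printoptions(precision=4,suppress=True)
F={c:grab_frame(c) for c in("side","top")}
for c,(x0,y0,x1,y1) in{"top":(264,140,298,186),"side":(300,185,345,230)}.items():
    I=cv2.imread(f"pics/{c}0.png")[:,:,::-1].astype(int)[y0:y1,x0:x1]
    m=(I.min(2)>95)&(I.max(2)-I.min(2)<70)
    L,n=nd.label(m)
    for i in range(1,n+1):
        yy,xx=np.nonzero(L==i)
        w=I[yy,xx].min(1);p=(np.average(xx,weights=w)+x0,np.average(yy,weights=w)+y0)
        if len(xx)>1: print(c,len(xx),np.round(p,1),onz(F[c],p,.06)[:2])
# cradle orange plate tops: dump bounding via orange mask rotated frame
I=cv2.imread("pics/top0.png")[:,:,::-1].astype(int)
m=(I[...,0]>110)&(I[...,1]>.3*I[...,0])&(I[...,2]<.45*I[...,0]);m[:,:255]=0;m[:140]=0;m[190:]=0;m[:,300:]=0
yy,xx=np.nonzero(m)
P=np.array([onz(F["top"],p,.128)[:2] for p in zip(xx,yy)]);a=.377;R=np.array([[np.cos(a),np.sin(a)],[-np.sin(a),np.cos(a)]])
Q=P@R.T;print("orange on z=.128 seat-axes",len(Q),Q.min(0),Q.max(0),[R@s for s in([.605,-.0865],[.569,.0015],[.5335,.089])])
for lo,hi in[(.0,1)]:
    h,e=np.histogram(Q[:,0],bins=np.arange(Q[:,0].min(),Q[:,0].max()+.004,.004));w=[Q[(Q[:,0]>=s)&(Q[:,0]<s+.004)][:,1] for s in e[:-1]]
    for s,ww in zip(e,w): print(round(s,3),len(ww),round(ww.min(),3) if len(ww) else "",round(ww.max(),3) if len(ww) else "")
E
```

```text
top 72 [294.3 144.5] [ 0.6517 -0.1273]
top 4 [287.5 144. ] [ 0.6525 -0.1097]
top 2 [291.  148.5] [ 0.641 -0.119]
top 2 [292.  150.5] [ 0.6358 -0.1217]
top 6 [288.5 152. ] [ 0.6316 -0.1128]
top 13 [280.4 153.4] [ 0.6274 -0.0918]
top 2 [293.  152.5] [ 0.6306 -0.1244]
top 2 [294.  154.5] [ 0.6254 -0.1271]
top 13 [270.3 157.3] [ 0.6164 -0.0661]
top 2 [296.  158.5] [ 0.615  -0.1325]
top 3 [297. 162.] [ 0.6059 -0.1352]
top 7 [294.6 166.6] [ 0.5936 -0.1292]
top 11 [287.9 171.6] [ 0.5802 -0.1123]
top 13 [277.7 175.6] [ 0.5691 -0.0861]
top 9 [295.3 182.2] [ 0.553  -0.1319]
side 4 [341.9 190.2] [0.6895 0.0166]
side 2 [314.  196.5] [ 0.5956 -0.0071]
side 3 [323.7 207.7] [ 0.6158 -0.0655]
side 4 [329.5 213.4] [ 0.6284 -0.0943]
side 3 [341. 214.] [ 0.6624 -0.1007]
side 4 [314.5 218.5] [ 0.5797 -0.1133]
side 3 [332.2 220. ] [ 0.6306 -0.1256]
side 6 [320.9 224.4] [ 0.5939 -0.142 ]
side 2 [330.5 224. ] [ 0.6222 -0.1431]
side 4 [307.1 226.2] [ 0.5523 -0.1456]
orange on z=.128 seat-axes 645 [ 0.4605 -0.3309] [ 0.5681 -0.223 ] [array([ 0.5307, -0.3031]), array([ 0.5296, -0.2081]), array([ 0.5288, -0.1136])]
0.46 26 -0.316 -0.279
0.464 20 -0.317 -0.279
0.468 13 -0.316 -0.23
0.472 30 -0.318 -0.223
0.476 44 -0.329 -0.224
0.48 33 -0.331 -0.225
0.484 19 -0.317 -0.227
0.488 20 -0.317 -0.279
0.492 28 -0.318 -0.278
0.496 28 -0.316 -0.277
0.5 29 -0.317 -0.233
0.504 29 -0.317 -0.235
0.508 27 -0.316 -0.277
0.512 29 -0.317 -0.278
0.516 27 -0.316 -0.277
0.52 27 -0.315 -0.277
0.524 27 -0.317 -0.278
0.528 19 -0.315 -0.277
0.532 14 -0.316 -0.278
0.536 18 -0.315 -0.277
0.54 27 -0.316 -0.278
0.544 19 -0.313 -0.277
0.548 15 -0.315 -0.276
0.552 11 -0.316 -0.277
0.556 17 -0.315 -0.279
0.56 33 -0.327 -0.274
0.564 16 -0.323 -0.275
```

```bash
cat > go.py <<'E'
import sys
from h import *
from scipy.spatial.transform import Rotation as R
s=telemetry.get_state();e=np.array(s["eef_pos"]);c=R.from_euler("xyz",s["ee_rot"])
print("now",e.round(4),np.round(s["ee_rot"],3),"F",np.round(s["force"],1),"w",round(float(s["width"]),4),"t",s["t"],"q",np.round(s["q"],2))
for a in sys.argv[1:]:
    x,y,z,w=map(float,a.split(","))
    r=(R.from_euler("xyz",[np.pi,0,w])*c.inv()).as_rotvec(degrees=True)
    print(a,((np.array([x,y,z])-e)*100).round(2),r.round(1))
E
python3 go.py .5335,.089,.25,1.971 .5335,.089,.107,1.971
python3 - <<'E'
from h import *
F={c:grab_frame(c) for c in("side","top")}
P={c:pinpoint(c,"tray_floor") for c in F}
for c in F: print([(p["location"],p["p"],onz(F[c],p["location"],.004)[:2]) for p in P[c]])
E
```

```text
now [ 0.5587 -0.3644  0.3042] [ 3.129 -0.006  1.74 ] F [0.3 0.9 0.5] w 0.0656 t 11.95 q [-0.29  0.31  0.12 -0.01 -1.37 -1.11]
.5335,.089,.25,1.971 [-2.52 45.34 -5.42] [-0.6  0.6 13.3]
.5335,.089,.107,1.971 [ -2.52  45.34 -19.72] [-0.6  0.6 13.3]
[([301.9, 150.4], 0.78, array([0.6114274 , 0.34838536]))]
[([121.6, 164.2], 0.88, array([0.60061643, 0.33901797])), ([239.9, 170.7], 0.31, array([0.59048519, 0.01681927]))]
```

```bash
python3 -m inch '0.75 -2.5 45.3 -3 -0.6 0.6 7;0.75 -2.5 45.3 -3 -0.6 0.6 13.3;0.75 -2.5 45.3 -3 -0.6 0.6 13.3;0.75 -2.5 45.3 -3 -0.6 0.6 13.3;0.75 -2.5 45.3 -3 -0.6 0.6 13.3;0.75 -2.5 45.3 -3 -0.6 0.6 13.3;0.75 -2.5 45.3 -5.4 -0.6 0.6 13.3;0.75 -2.5 45.3 -5.4 -0.6 0.6 13.3;0.75 -2.5 45.3 -5.4 -0.6 0.6 13.3;0.75 -2.5 45.3 -5.4 -0.6 0.6 13.3' 30; python3 go.py .5335,.089,.15,1.971 .5335,.089,.107,1.971
```

```text
t: 13.4
eef_pos: [0.5337, 0.0876, 0.2504]
ee_rot: [3.142, 0.001, 1.971]
force: [-0.1, -0.5, 1.0]
width: 0.0656
now [0.5337 0.0876 0.2504] [3.142e+00 1.000e-03 1.971e+00] F [-0.1 -0.5  1. ] w 0.0656 t 13.4 q [ 0.53  0.12 -0.25  0.   -1.2  -1.7 ]
.5335,.089,.15,1.971 [ -0.02   0.14 -10.04] [ 0.  0. -0.]
.5335,.089,.107,1.971 [ -0.02   0.14 -14.34] [ 0.  0. -0.]
```

```bash
python3 -m inch '0.75 0 0 -5 0 0 0;0.75 0 0 -10 0 0 0;0.75 0 0 -13 0 0 0;0.75 0 0 -14.3 0 0 0;0.75 0 0 -14.3 0 0 0;0.75 0 0 -14.3 0 0 0'; python3 go.py .5335,.089,.107,1.971
```

```text
t: 14.15
eef_pos: [0.5348, 0.0877, 0.1089]
ee_rot: [3.139, 0.001, 1.971]
force: [-0.3, -0.0, 1.1]
width: 0.0657
now [0.5348 0.0877 0.1089] [3.139e+00 1.000e-03 1.971e+00] F [-0.3 -0.   1.1] w 0.0657 t 14.15 q [ 0.53  0.25 -0.44  0.   -0.88 -1.7 ]
.5335,.089,.107,1.971 [-0.13  0.13 -0.19] [-0.   0.1 -0. ]
```

```bash
python3 -m inch '0.5 0 0 -0.1 0 0 0;0.4 0 0 -0.1 0 0 0;0.4 0 0 -0.1 0 0 0;0.4 0 0 -0.1 0 0 0' 45; python3 -m inch '0.4 0 0 2 0 0 0;0.4 0 0 6 0 0 0;0.4 0 0 8 0 0 0;0.4 0 0 8 0 0 0'; python3 go.py .598,.39,.2,1.636 .598,.39,.055,1.636 .598,.39,.011,1.636
```

```text
t: 14.65
eef_pos: [0.5352, 0.0882, 0.1088]
ee_rot: [3.138, 0.001, 1.972]
force: [-2.2, 2.3, 5.4]
width: 0.0514
t: 15.15
eef_pos: [0.5359, 0.0885, 0.1902]
ee_rot: [3.135, 0.001, 1.972]
force: [-0.6, -0.3, -1.3]
width: 0.052
now [0.5359 0.0885 0.1902] [3.135e+00 1.000e-03 1.972e+00] F [-0.6 -0.3 -1.3] w 0.052 t 15.15 q [ 0.53  0.17 -0.34  0.   -1.06 -1.7 ]
.598,.39,.2,1.636 [ 6.21 30.15  0.98] [ -0.1   0.4 -19.2]
.598,.39,.055,1.636 [  6.21  30.15 -13.52] [ -0.1   0.4 -19.2]
.598,.39,.011,1.636 [  6.21  30.15 -17.92] [ -0.1   0.4 -19.2]
```

```bash
python3 -m inch '0.4 1 12 1 0 0 -10;0.4 6.2 30.1 1 0 0.4 -19.2;0.4 6.2 30.1 1 0 0.4 -19.2;0.4 6.2 30.1 1 0 0.4 -19.2;0.4 6.2 30.1 1 0 0.4 -19.2;0.4 6.2 30.1 1 0 0.4 -19.2;0.4 6.2 30.1 1 0 0.4 -19.2;0.4 6.2 30.1 -6 0 0.4 -19.2;0.4 6.2 30.1 -12 0 0.4 -19.2;0.4 6.2 30.1 -14 0 0.4 -19.2;0.4 6.2 30.1 -14 0 0.4 -19.2'; python3 go.py .598,.39,.011,1.636
python3 - <<'E'
from h import *
f=grab_frame("top");g=grab_frame("side")
a=cv2.resize(np.array(f["pixels"])[110:210,60:180],None,fx=3.3,fy=4);b=cv2.resize(np.array(g["pixels"])[90:190,230:350],None,fx=3.3,fy=4)
cv2.imwrite("pics/c6.png",np.hstack([a,b])[:,:,::-1])
E
```

```text
t: 16.52
eef_pos: [0.5966, 0.3869, 0.0478]
ee_rot: [-3.138, 0.002, 1.635]
force: [0.3, 0.1, -0.3]
width: 0.0515
now [0.5966 0.3869 0.0478] [-3.138e+00  2.000e-03  1.635e+00] F [ 0.3  0.1 -0.3] w 0.0515 t 16.525 q [ 0.85  0.56 -0.1  -0.   -0.92 -2.35]
.598,.39,.011,1.636 [ 0.14  0.31 -3.68] [ 0.2 -0.2  0. ]
```

View pics/c6.png

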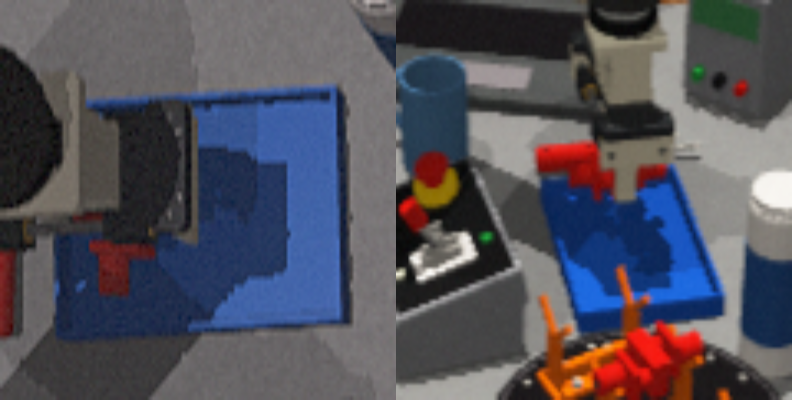

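The red shaft is held level over the left half of the tray, its lower end at crop (113,293), clear of the tray edge near row 330.

```bash
python3 -m inch '0.4 0.1 0.2 -2.5 0 0 0;0.4 0.1 0.2 -3.6 0 0 0;0.4 0.1 0.2 -3.7 0 0 0;0.4 0.1 0.2 -3.7 0 0 0;0.68 0.1 0.2 -3.7 0 0 0;0.7 0.1 0.2 -3.7 0 0 0;0.7 0.1 0.2 -3.7 0 0 0;0.7 0.1 0.2 0 0 0 0;0.7 0.1 0.2 6 0 0 0;0.7 0.1 0.2 12 0 0 0;0.7 0.1 0.2 18 0 0 0;0.7 0.1 0.2 18 0 0 0'; python3 go.py .569,.0015,.22,1.971 .569,.0015,.107,1.971
```

```text
t: 18.12
eef_pos: [0.6019, 0.3927, 0.2388]
ee_rot: [3.131, -0.008, 1.637]
force: [-0.6, 0.3, -1.6]
width: 0.0616
now [0.6019 0.3927 0.2388] [ 3.131 -0.008  1.637] F [-0.6  0.3 -1.6] w 0.0616 t 18.125 q [ 0.85  0.42  0.13  0.   -1.27 -2.35]
.569,.0015,.22,1.971 [ -3.29 -39.12  -1.88] [-0.6  0.5 19.2]
.569,.0015,.107,1.971 [ -3.29 -39.12 -13.18] [-0.6  0.5 19.2]
```

```bash
python3 -m inch '0.75 -3.3 -39.1 0 -0.6 0.5 10;0.75 -3.3 -39.1 0 -0.6 0.5 19.2;0.75 -3.3 -39.1 0 -0.6 0.5 19.2;0.75 -3.3 -39.1 0 -0.6 0.5 19.2;0.75 -3.3 -39.1 0 -0.6 0.5 19.2;0.75 -3.3 -39.1 0 -0.6 0.5 19.2;0.75 -3.3 -39.1 0 -0.6 0.5 19.2;0.75 -3.3 -39.1 -2 -0.6 0.5 19.2;0.75 -3.3 -39.1 -2 -0.6 0.5 19.2' 45; python3 go.py .569,.0015,.107,1.971
python3 - <<'E'
from h import *
import fit
F={"top":grab_frame("top")}
p=pinpoint("top","red0_mid");print([(q["location"],q["p"],onz(F["top"],q["location"],.021)[:2]) for q in p])
M={"top":fit.masks(np.array(F["top"]["pixels"]),"red")}
b=fit.fit(F,M,.599,.391,.021,.066,["top"]);print("red0 tray",b)
save(F["top"],"top3.png")
E
```

```text
t: 19.25
eef_pos: [0.5679, 0.0016, 0.2172]
ee_rot: [-3.138, -0.001, 1.971]
force: [0.1, 0.4, 0.3]
width: 0.0657
now [0.5679 0.0016 0.2172] [-3.138e+00 -1.000e-03  1.971e+00] F [0.1 0.4 0.3] w 0.0657 t 19.25 q [ 0.35  0.19 -0.24 -0.   -1.14 -1.52]
.569,.0015,.107,1.971 [ 1.100e-01 -1.000e-02 -1.102e+01] [ 0.  -0.2 -0. ]
[([100.7, 164.4], 0.52, array([0.59525291, 0.38775366]))]
red0 tray (np.float64(0.8692449355432781), array([0.54953817, 0.3805099 , 0.67185717, 0.00968399]), 1)
```

```bash
python3 -m inch '0.75 0.1 0 -5 0 0 0;0.75 0.1 0 -9 0 0 0;0.75 0.1 0 -11 0 0 0;0.75 0.1 0 -11 0 0 0;0.75 0.1 0 -11 0 0 0;0.5 0.1 0 -11 0 0 0;0.4 0.1 0 -11 0 0 0;0.4 0.1 0 -11 0 0 0;0.4 0.1 0 -11 0 0 0' 45; python3 -m inch '0.4 0 0 2 0 0 0;0.4 0 0 6 0 0 0;0.4 0 0 8 0 0 0;0.4 0 0 8 0 0 0'; python3 go.py .6055,.28,.19,1.636 .6055,.28,.045,1.636
```

```text
t: 20.48
eef_pos: [0.5712, 0.0016, 0.1102]
ee_rot: [3.14, 0.002, 1.973]
force: [3.1, -4.7, 4.6]
width: 0.0518
t: 20.98
eef_pos: [0.5718, 0.0021, 0.1918]
ee_rot: [3.137, 0.002, 1.973]
force: [-0.4, 0.0, -2.2]
width: 0.0518
now [0.5718 0.0021 0.1918] [3.137e+00 2.000e-03 1.973e+00] F [-0.4  0.  -2.2] w 0.0518 t 20.975 q [ 0.35  0.21 -0.27  0.   -1.08 -1.52]
.6055,.28,.19,1.636 [ 3.37 27.79 -0.18] [  0.    0.3 -19.3]
.6055,.28,.045,1.636 [  3.37  27.79 -14.68] [  0.    0.3 -19.3]
```

```bash
python3 -m inch '0.4 1 10 1 0 0 -10;0.4 3.4 27.8 1 0 0.3 -19.3;0.4 3.4 27.8 1 0 0.3 -19.3;0.4 3.4 27.8 1 0 0.3 -19.3;0.4 3.4 27.8 1 0 0.3 -19.3;0.4 3.4 27.8 1 0 0.3 -19.3;0.4 3.4 27.8 -6 0 0.3 -19.3;0.4 3.4 27.8 -12 0 0.3 -19.3;0.4 3.4 27.8 -14 0 0.3 -19.3;0.4 3.4 27.8 -14 0 0.3 -19.3'; python3 go.py .6055,.28,.0115,1.636
```

```text
t: 22.22
eef_pos: [0.6039, 0.2778, 0.0486]
ee_rot: [-3.135, 0.004, 1.635]
force: [0.0, -0.5, 0.0]
width: 0.0513
now [0.6039 0.2778 0.0486] [-3.135  0.004  1.635] F [ 0.  -0.5  0. ] w 0.0513 t 22.225 q [ 0.72  0.5  -0.21 -0.   -0.87 -2.23]
.6055,.28,.0115,1.636 [ 0.16  0.22 -3.71] [ 0.2 -0.3  0.1]
```

```bash
python3 -m inch '0.4 0.1 0.2 -2.5 0 0 0;0.4 0.1 0.2 -3.6 0 0 0;0.4 0.1 0.2 -3.7 0 0 0;0.4 0.1 0.2 -3.7 0 0 0;0.68 0.1 0.2 -3.7 0 0 0;0.7 0.1 0.2 -3.7 0 0 0;0.7 0.1 0.2 -3.7 0 0 0;0.7 0.1 0.2 0 0 0 0;0.7 0.1 0.2 6 0 0 0;0.7 0.1 0.2 12 0 0 0;0.7 0.1 0.2 20 0 0 0;0.7 0.1 0.2 20 0 0 0'
python3 -m inch '0.75 0 -18 5 0 0 10;0.75 0 -30 5 0 0 20;0.75 0 -40 5 0 0 30;0.75 0 -40 5 0 0 40;0.75 0 -40 5 0 0 40;0.75 0 -40 5 0 0 40;0.75 0 -40 5 0 0 40;0.75 0 -40 5 0 0 40;0.75 0 -40 5 0 0 40'
python3 - <<'E'
from fit import *
np.set_printoptions(precision=4,suppress=True)
F={c:grab_frame(c) for c in("side","top")}
for c in F: save(F[c],c+"4.png")
for n in("red0_mid","grey0_mid"):
  for c in F:
    for p in pinpoint(c,n): print(n,c,np.round(p["location"],1),round(p["p"],2),onz(F[c],p["location"],.021 if n[0]=="r" else .034)[:2])
M={c:masks(np.array(F[c]["pixels"]),"grey") for c in F}
for x,y,w in[(.6167,-.275,1.25),(.4933,-.2803,1.25),(.3496,-.291,1.546)]:
    b=fit(F,M,x,y,.034,w,["top"]);print(round(b[0],3),b[1],b[2])
b=np.hstack([cv2.resize(np.array(F["top"]["pixels"])[105:300,60:400],None,fx=2.2,fy=2.2)])
cv2.imwrite("pics/c7.png",b[:,:,::-1])
E
python3 go.py
```

```text
t: 23.72
eef_pos: [0.6065, 0.2806, 0.2543]
ee_rot: [3.141, -0.0, 1.635]
force: [0.1, 0.1, -1.2]
width: 0.0616
t: 24.85
eef_pos: [0.6063, -0.119, 0.3038]
ee_rot: [3.141, -0.001, 2.333]
force: [0.3, 1.3, 0.5]
width: 0.0658
red0_mid side [298.1 140. ] 0.78 [0.6032 0.3954]
red0_mid top [348.  212.8] 0.25 [ 0.4808 -0.2755]
grey0_mid side [229.3 342.6] 0.79 [ 0.3103 -0.5147]
grey0_mid side [176.6 290.1] 0.76 [ 0.1799 -0.3341]
grey0_mid side [241.1 273.9] 0.61 [ 0.3505 -0.2931]
grey0_mid top [433.9 282.5] 0.85 [ 0.3037 -0.4974]
grey0_mid top [354.9 262.5] 0.81 [ 0.3505 -0.2921]
grey0_mid top [363.9 328.8] 0.57 [ 0.1821 -0.3164]
grey0_mid top [280.6 156.9] 0.22 [ 0.6243 -0.0929]
0.469 [ 0.6186 -0.275   1.2376  0.0011] 1
0.264 [ 0.4929 -0.2819  1.2678  0.0013] 1
0.235 [ 0.3495 -0.2913  1.5288  0.0009] 1
now [ 0.6066 -0.1185  0.3043] [ 3.141 -0.     2.334] F [-0.6  0.7  0.1] w 0.0656 t 25.15 q [ 0.12  0.23  0.   -0.   -1.35 -0.93]
```

View pics/c7.png

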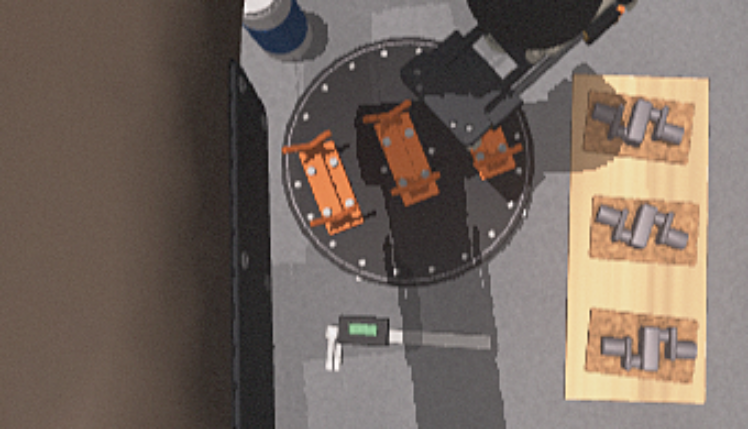

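The top view now shows three empty cradles, all three greys still on their pads, and both reds out of the cradles. The arm hides the tray. Next I'll measure the bolts of seats 0 and 1.

```bash
python3 - <<'E'
from h import *
from scipy import ndimage as nd
np.set_printoptions(precision=4,suppress=True)
F={c:grab_frame(c) for c in("side","top")}
I=cv2.imread("pics/top4.png").astype(float)
def bolts(c,I,pts,z=.06):
    for x,y in pts:
        f=F[c];x0,y0=int(x)-3,int(y)-3
        w=I[y0:y0+7,x0:x0+7,0]; w=np.clip(w-np.percentile(w,70),0,None)  # blue channel: white vs orange
        yy,xx=np.mgrid[y0:y0+7,x0:x0+7];p=((w*xx).sum()/w.sum(),(w*yy).sum()/w.sum());print(c,np.round(p,1),onz(f,p,z)[:2])
bolts("top",I,[(60+a/2.2,105+b/2.2) for a,b in[(311,170),(333,161),(326,212),(347,203),(387,142),(409,133),(403,186),(426,178)]])
E
python3 go.py .6172,-.275,.12,2.821 .6172,-.275,.022,2.821
```

```text
top [200.9 182.2] [0.5473 0.1103]
top [211.1 178.1] [0.5587 0.0847]
top [208.1 200.9] [0.4996 0.0903]
top [218.3 196.6] [0.5111 0.0646]
top [235.3 168.9] [0.584  0.0233]
top [245.4 164.9] [ 0.5952 -0.0025]
top [242.7 187.6] [0.5359 0.0028]
top [252.7 183.4] [ 0.5474 -0.0226]
now [ 0.6065 -0.1188  0.3043] [ 3.141 -0.     2.334] F [-1.3  0.6 -0.1] w 0.0654 t 25.25 q [ 0.12  0.23  0.   -0.   -1.35 -0.93]
.6172,-.275,.12,2.821 [  1.07 -15.62 -18.43] [-0.   0.  27.9]
.6172,-.275,.022,2.821 [  1.07 -15.62 -28.23] [-0.   0.  27.9]
```

```bash
python3 -m inch '0.75 1.1 -8 -5 0 0 10;0.75 1.1 -15.6 -10 0 0 20;0.75 1.1 -15.6 -16 0 0 27.9;0.75 1.1 -15.6 -18.4 0 0 27.9;0.75 1.1 -15.6 -22 0 0 27.9;0.75 1.1 -15.6 -25 0 0 27.9;0.75 1.1 -15.6 -27 0 0 27.9;0.75 1.1 -15.6 -27 0 0 27.9;0.75 1.1 -15.6 -27 0 0 27.9' 45;python3 go.py .6172,-.275,.022,2.821
```

```text
t: 26.38
eef_pos: [0.6183, -0.2748, 0.0353]
ee_rot: [3.141, 0.001, 2.822]
force: [0.1, -0.1, 0.6]
width: 0.066
now [ 0.6183 -0.2748  0.0353] [3.141e+00 1.000e-03 2.822e+00] F [ 0.1 -0.1  0.6] w 0.066 t 26.375 q [-0.13  0.52 -0.2  -0.   -0.85 -0.19]
.6172,-.275,.022,2.821 [-0.11 -0.02 -1.33] [-0.   0.1 -0. ]
```

```bash
python3 -m inch '0.75 -0.1 0 -0.8 0 0 0;0.75 -0.1 0 -1.3 0 0 0;0.75 -0.1 0 -1.3 0 0 0;0.5 -0.1 0 -1.3 0 0 0;0.4 -0.1 0 -1.3 0 0 0;0.4 -0.1 0 -1.3 0 0 0;0.4 -0.1 0 -1.3 0 0 0' 45;python3 go.py; python3 -m inch '0.4 0 0 3 0 0 0;0.4 0 0 9 0 0 0;0.4 0 0 15 0 0 0;0.4 0 0 17 0 0 0;0.4 0 0 17 0 0 0;0.4 0 0 17 0 0 0'; python3 go.py .529,.0876,.19,1.961 .529,.0876,.125,1.961
```

```text
t: 27.25
eef_pos: [0.6175, -0.2749, 0.0225]
ee_rot: [3.141, 0.002, 2.822]
force: [0.4, -1.4, 0.7]
width: 0.0517
now [ 0.6175 -0.2749  0.0225] [3.141e+00 2.000e-03 2.822e+00] F [ 0.4 -1.4  0.7] w 0.0517 t 27.25 q [-0.13  0.54 -0.21 -0.   -0.82 -0.19]
t: 28.0
eef_pos: [0.6165, -0.2745, 0.1907]
ee_rot: [3.141, -0.001, 2.821]
force: [-0.6, -0.2, -1.2]
width: 0.0521
now [ 0.6165 -0.2745  0.1907] [ 3.141e+00 -1.000e-03  2.821e+00] F [-0.6 -0.2 -1.2] w 0.0521 t 28.0 q [-0.13  0.38 -0.04 -0.   -1.15 -0.19]
.529,.0876,.19,1.961 [-8.75 36.21 -0.07] [ -0.1  -0.  -49.3]
.529,.0876,.125,1.961 [-8.75 36.21 -6.57] [ -0.1  -0.  -49.3]
```

```bash
python3 -m inch '0.4 -1 6 0 0 0 -9;0.4 -2.5 12 0 0 0 -18;0.4 -4 18 0 0 0 -27;0.4 -5.5 24 0 0 0 -36;0.4 -7 30 0 0 0 -45;0.4 -8.75 36.2 0 0 0 -49.3;0.4 -8.75 36.2 0 0 0 -49.3;0.4 -8.75 36.2 -4 0 0 -49.3;0.4 -8.75 36.2 -6 0 0 -49.3;0.4 -8.75 36.2 -6 0 0 -49.3';python3 go.py .529,.0876,.109,1.961
python3 - <<'E'
from h import *
f=grab_frame("top");g=grab_frame("side")
a=cv2.resize(np.array(f["pixels"])[140:230,170:270],None,fx=4,fy=5);b=cv2.resize(np.array(g["pixels"])[130:220,255:355],None,fx=4,fy=5)
cv2.imwrite("pics/c8.png",np.hstack([a,b])[:,:,::-1])
E
```

```text
t: 29.25
eef_pos: [0.5274, 0.0861, 0.128]
ee_rot: [-3.137, -0.001, 1.96]
force: [-0.4, 0.1, -0.9]
width: 0.052
now [0.5274 0.0861 0.128 ] [-3.137e+00 -1.000e-03  1.960e+00] F [-0.4  0.1 -0.9] w 0.052 t 29.25 q [ 0.53  0.22 -0.43 -0.   -0.93 -1.71]
.529,.0876,.109,1.961 [ 0.16  0.15 -1.9 ] [ 0.1 -0.3  0. ]
```

View pics/c8.png

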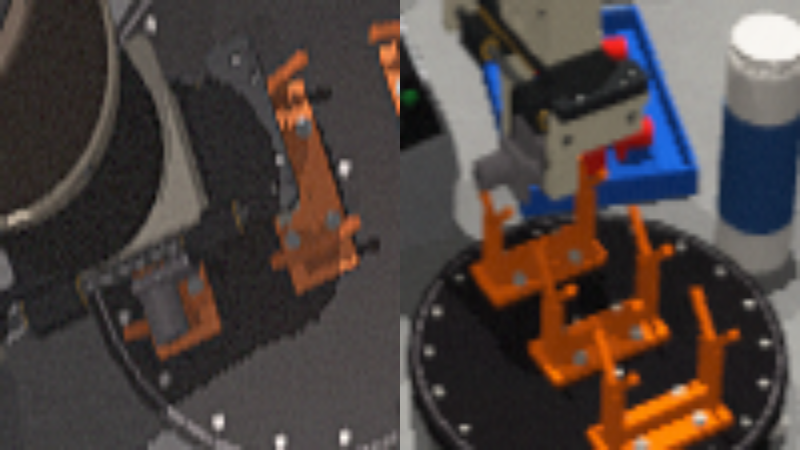

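The shaft is right over the left cradle: its near journal at crop (165,305) sits over the vee between (125,330) and (215,310). Lowering.

```bash
python3 -m inch '0.4 0.15 0.15 -1 0 0 0;0.4 0.15 0.15 -1.6 0 0 0;0.4 0.15 0.15 -1.9 0 0 0;0.4 0.15 0.15 -1.9 0 0 0;0.4 0.15 0.15 -1.9 0 0 0';python3 go.py .529,.0876,.109,1.961
```

```text
t: 29.98
eef_pos: [0.5308, 0.0884, 0.1117]
ee_rot: [3.141, -0.001, 1.961]
force: [0.4, 1.1, -0.7]
width: 0.052
now [0.5308 0.0884 0.1117] [ 3.141e+00 -1.000e-03  1.961e+00] F [ 0.4  1.1 -0.7] w 0.052 t 29.975 q [ 0.53  0.24 -0.44 -0.   -0.89 -1.71]
.529,.0876,.109,1.961 [-0.18 -0.08 -0.27] [-0. -0.  0.]
```

```bash
python3 -m inch '0.4 -0.2 -0.1 -0.2 0 0 0;0.4 -0.2 -0.1 -0.35 0 0 0;0.4 -0.2 -0.1 -0.35 0 0 0;0.4 -0.2 -0.1 -0.35 0 0 0';python3 go.py .529,.0876,.109,1.961
```

```text
t: 30.48
eef_pos: [0.53, 0.0873, 0.1096]
ee_rot: [3.139, 0.0, 1.961]
force: [0.3, -3.8, 7.1]
width: 0.0516
now [0.53   0.0873 0.1096] [3.139 0.    1.961] F [ 0.3 -3.8  7.1] w 0.0516 t 30.475 q [ 0.53  0.24 -0.45  0.   -0.88 -1.71]
.529,.0876,.109,1.961 [-0.1   0.03 -0.06] [-0.   0.2 -0. ]
```

```bash
python3 -m inch '0.65 0 0 0 0 0 0;0.7 0 0 0 0 0 0;0.7 0 0 0 0 0 0;0.7 0 0 4 0 0 0;0.7 0 0 9 0 0 0;0.75 0 -6 11 0 0 9;0.75 -1 -12 11 0 0 18;0.75 -2 -18 11 0 0 27;0.75 -3 -24 11 0 0 36;0.75 -3.7 -30 11 0 0 45;0.75 -3.7 -36 11 0 0 49;0.75 -3.7 -36.8 11 0 0 49'
python3 - <<'E'
from fit import *
np.set_printoptions(precision=4,suppress=True)
F={c:grab_frame(c) for c in("side","top")}
for c in F: save(F[c],c+"5.png")
M={c:masks(np.array(F[c]["pixels"]),"grey") for c in F}
for n in("grey0_mid",):
  for c in F:
    for p in pinpoint(c,n): print(n,c,np.round(p["location"],1),round(p["p"],2),onz(F[c],p["location"],.034)[:2],onz(F[c],p["location"],.12)[:2])
print("seat0 fit",[fit(F,M,.529,.0876,.12,.39,[c]) for c in("top","side")])
for x,y,w in[(.4933,-.281,1.25),(.3496,-.291,1.546)]:
    b=fit(F,M,x,y,.034,w,["top"]);print(round(b[0],3),b[1],b[2])
E
python3 go.py .493,-.281,.12,2.826 .493,-.281,.022,2.826
```

```text
t: 31.98
eef_pos: [0.4922, -0.2839, 0.2189]
ee_rot: [3.139, -0.001, 2.813]
force: [0.8, 0.4, -0.3]
width: 0.0659
grey0_mid side [178.1 290.9] 0.94 [ 0.1839 -0.3373] [ 0.1963 -0.4175]
grey0_mid side [226.8 345. ] 0.86 [ 0.3042 -0.5209] [ 0.3066 -0.5858]
grey0_mid side [239.8 274. ] 0.6 [ 0.347  -0.2931] [ 0.3458 -0.3769]
grey0_mid top [435.8 281.1] 0.97 [ 0.3074 -0.5023] [ 0.3145 -0.4663]
grey0_mid top [366.7 330.4] 0.94 [ 0.1783 -0.3236] [ 0.1966 -0.303 ]
grey0_mid top [353.7 263. ] 0.71 [ 0.3491 -0.289 ] [ 0.3527 -0.2713]
seat0 fit [(np.float64(0.6358620689655172), array([0.5265, 0.1205, 0.0155, 0.0025]), 1), (np.float64(0.6363636363636364), array([ 0.5481,  0.0085, -0.8349,  0.0054]), 1)]
0.497 [ 0.4713 -0.2991  1.0926  0.0128] -1
0.394 [ 0.3496 -0.2914  1.5493  0.0009] 1
now [ 0.4929 -0.28    0.2193] [ 3.138 -0.     2.816] F [-0.1  1.   0.3] w 0.066 t 32.175 q [-0.17  0.19 -0.24 -0.   -1.14 -0.15]
.493,-.281,.12,2.826 [ 0.01 -0.1  -9.93] [-0.2  0.   0.6]
.493,-.281,.022,2.826 [ 1.000e-02 -1.000e-01 -1.973e+01] [-0.2  0.   0.6]
```

```bash
python3 - <<'E'
from fit import *
F={c:grab_frame(c) for c in("side","top")}
I=cv2.imread("pics/side5.png");k=3
a=cv2.resize(I[130:320,205:375],None,fx=k,fy=k,interpolation=cv2.INTER_CUBIC)
for q in[(.529,.0876,.12,.39,1),(.493,-.281,.034,1.255,1)]:
    m=cv2.resize(sil(F["side"],*q)[130:320,205:375],None,fx=k,fy=k,interpolation=cv2.INTER_NEAREST)
    cv2.drawContours(a,cv2.findContours(m,0,1)[0],-1,(0,255,255),1)
T=cv2.imread("pics/top5.png")
b=cv2.resize(T[150:293,300:390],None,fx=3,fy=4)[:570]
cv2.imwrite("pics/c9.png",np.hstack([a,b]))
E
```

```text
(no output)
```

View pics/c9.png

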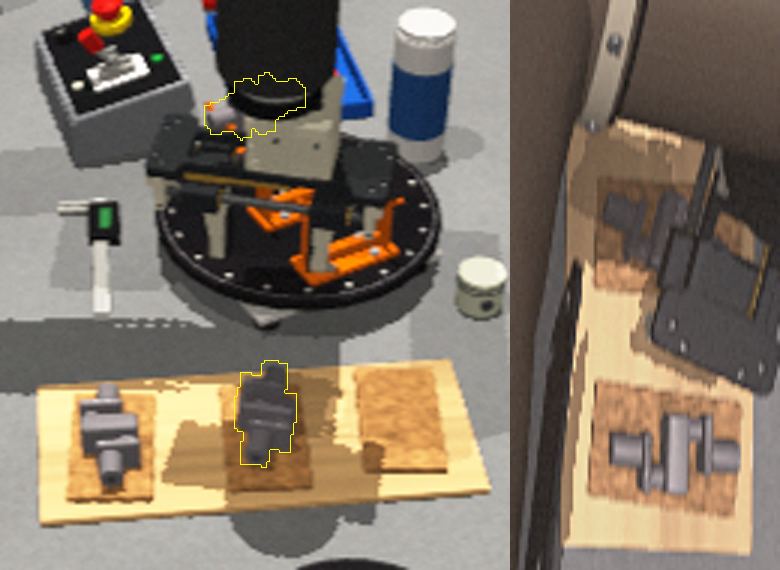

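The side crop shows the middle grey at (268,410) inside its predicted outline, the left grey on its pad, and the journal of the first placed shaft at (225,115) in seat 0. Picking the middle grey.

```bash
python3 -m inch '0.75 0 -0.1 -6 0 0 0.6;0.75 0 -0.1 -11 0 0 0.6;0.75 0 -0.1 -16 0 0 0.6;0.75 0 -0.1 -19 0 0 0.6;0.75 0 -0.1 -19.8 0 0 0.6;0.75 0 -0.1 -19.8 0 0 0.6;0.5 0 -0.1 -19.8 0 0 0.6;0.4 0 -0.1 -19.8 0 0 0.6;0.4 0 -0.1 -19.8 0 0 0.6;0.4 0 -0.1 -19.8 0 0 0.6' 45;python3 go.py; python3 -m inch '0.4 0 0 3 0 0 0;0.4 0 0 9 0 0 0;0.4 0 0 15 0 0 0;0.4 0 0 17 0 0 0;0.4 0 0 17 0 0 0;0.4 0 0 17 0 0 0'; python3 go.py .5645,0,.19,1.961
```

```text
t: 33.52
eef_pos: [0.4943, -0.2806, 0.0232]
ee_rot: [3.138, 0.003, 2.828]
force: [0.1, 2.4, 7.3]
width: 0.0517
now [ 0.4943 -0.2806  0.0232] [3.138e+00 3.000e-03 2.828e+00] F [0.1 2.4 7.3] w 0.0517 t 33.525 q [-0.17  0.4  -0.46 -0.   -0.71 -0.14]
t: 34.28
eef_pos: [0.4934, -0.2804, 0.1921]
ee_rot: [3.138, 0.001, 2.828]
force: [-0.2, -0.5, -1.8]
width: 0.0516
now [ 0.4934 -0.2804  0.1921] [3.138e+00 1.000e-03 2.828e+00] F [-0.2 -0.5 -1.8] w 0.0516 t 34.275 q [-0.17  0.21 -0.28 -0.   -1.08 -0.14]
.5645,0,.19,1.961 [ 7.11 28.04 -0.21] [ -0.1   0.2 -49.7]
```

```bash
python3 -m inch '0.4 1.2 5 0.5 0 0 -9;0.4 2.5 10 0.5 0 0 -18;0.4 4 15 0.5 0 0 -27;0.4 5 20 0.5 0 0 -36;0.4 6 25 0.5 0 0 -45;0.4 7.1 28 0.5 0 0.2 -49.7;0.4 7.1 28 0.5 0 0.2 -49.7;0.4 7.1 28 -3 0 0.2 -49.7;0.4 7.1 28 -6 0 0.2 -49.7;0.4 7.1 28 -6 0 0.2 -49.7;0.4 7.1 28 -6 0 0.2 -49.7';python3 go.py .5645,0,.109,1.961
python3 - <<'E'
from h import *
F={c:grab_frame(c) for c in("side","top")}
for c in F: save(F[c],c+"6.png")
E
```

```text
t: 35.65
eef_pos: [0.5648, -0.0008, 0.1326]
ee_rot: [3.14, -0.001, 1.961]
force: [0.3, -0.1, -1.3]
width: 0.0515
now [ 0.5648 -0.0008  0.1326] [ 3.140e+00 -1.000e-03  1.961e+00] F [ 0.3 -0.1 -1.3] w 0.0515 t 35.65 q [ 0.34  0.26 -0.36 -0.   -0.95 -1.52]
.5645,0,.109,1.961 [-0.03  0.08 -2.36] [-0.1  0.1  0. ]
```

```bash
python3 -m inch '0.4 -0.1 0.05 -1.2 0 0 0;0.4 -0.15 0.05 -2.2 0 0 0;0.4 -0.15 0.05 -2.6 0 0 0;0.4 -0.15 0.05 -2.6 0 0 0;0.4 -0.15 0.05 -2.6 0 0 0;0.4 -0.15 0.05 -2.6 0 0 0';python3 go.py .5645,0,.109,1.961
```

```text
t: 36.5
eef_pos: [0.5646, -0.0015, 0.1088]
ee_rot: [3.137, 0.002, 1.962]
force: [-1.3, -8.4, 11.3]
width: 0.052
now [ 0.5646 -0.0015  0.1088] [3.137e+00 2.000e-03 1.962e+00] F [-1.3 -8.4 11.3] w 0.052 t 36.5 q [ 0.35  0.28 -0.39  0.   -0.89 -1.53]
.5645,0,.109,1.961 [-0.01  0.15  0.02] [ 0.   0.3 -0.1]
```

```bash
python3 -m inch '0.65 0 0 0 0 0 0;0.7 0 0 0 0 0 0;0.7 0 0 0 0 0 0;0.7 0 0 4 0 0 0;0.7 0 0 9 0 0 0;0.75 0 -4 14 0 0 9;0.75 -1 -8 18 0 0 18;0.75 -2 -12 18 0 0 27;0.75 -3 -13 18 0 0 36;0.75 -3 -13 18 0 0 45;0.75 -3 -13 18 0 0 54;0.75 -3 -13 18 0 0 60'
python3 - <<'E'
from fit import *
np.set_printoptions(precision=4,suppress=True)
F={c:grab_frame(c) for c in("side","top")}
for c in F: save(F[c],c+"7.png")
M={c:masks(np.array(F[c]["pixels"]),"grey") for c in F}
for c in F:
    for p in pinpoint(c,"grey0_mid"): print(c,np.round(p["location"],1),round(p["p"],2),onz(F[c],p["location"],.034)[:2],onz(F[c],p["location"],.12)[:2])
b=fit(F,M,.3496,-.2915,.034,1.546,["top"]);print(round(b[0],3),b[1],b[2])
E
python3 go.py .3496,-.2915,.12,3.117 .3496,-.2915,.022,3.117
```

```text
t: 38.0
eef_pos: [0.5346, -0.1313, 0.2885]
ee_rot: [3.137, 0.002, 3.013]
force: [0.5, 0.2, -1.3]
width: 0.066
side [230.5 341.4] 0.98 [ 0.3133 -0.5115] [ 0.3149 -0.5772]
side [177.8 292.3] 0.95 [ 0.1833 -0.3422] [ 0.1957 -0.4219]
side [242.5 274.7] 0.59 [ 0.3541 -0.2964] [ 0.3523 -0.38  ]
side [299.4 151.9] 0.3 [0.5931 0.2928] [0.5714 0.1602]
top [366.4 332.3] 0.96 [ 0.1735 -0.3228] [ 0.1922 -0.3023]
top [433.9 278.5] 0.96 [ 0.3139 -0.4975] [ 0.3205 -0.4618]
top [353.5 262.3] 0.88 [ 0.3509 -0.2885] [ 0.3544 -0.2708]
top [244.8 175.7] 0.37 [0.5716 0.0005] [ 0.556  -0.0067]
0.227 [ 0.3496 -0.2916  1.5476  0.0001] 1
now [ 0.5346 -0.1313  0.2886] [3.137e+00 2.000e-03 3.007e+00] F [0.5 0.3 0.7] w 0.0657 t 38.2 q [ 0.11  0.12 -0.16 -0.   -1.29 -0.25]
.3496,-.2915,.12,3.117 [-18.5  -16.02 -16.86] [-0.2  0.1  6.3]
.3496,-.2915,.022,3.117 [-18.5  -16.02 -26.66] [-0.2  0.1  6.3]
```

Unchanged at (0.350, -0.291). Going for it.

```bash
python3 -m inch '0.75 -9 -8 -4 0 0 6.3;0.75 -18.5 -16 -10 0 0 6.3;0.75 -18.5 -16 -16.8 0 0 6.3;0.75 -18.5 -16 -16.8 0 0 6.3;0.75 -18.5 -16 -16.8 0 0 6.3;0.75 -18.5 -16 -21 0 0 6.3;0.75 -18.5 -16 -24 0 0 6.3;0.75 -18.5 -16 -25 0 0 6.3;0.75 -18.5 -16 -25 0 0 6.3;0.75 -18.5 -16 -25 0 0 6.3' 45;python3 go.py .3496,-.2915,.022,3.117
```

```text
t: 39.45
eef_pos: [0.3507, -0.2915, 0.0397]
ee_rot: [3.138, 0.004, 3.117]
force: [0.1, 0.0, 0.8]
width: 0.0658
now [ 0.3507 -0.2915  0.0397] [3.138 0.004 3.117] F [0.1 0.  0.8] w 0.0658 t 39.45 q [-0.26  0.22 -0.69 -0.01 -0.65  0.24]
.3496,-.2915,.022,3.117 [-0.11 -0.   -1.77] [-0.2  0.2 -0. ]
```

```bash
python3 -m inch '0.75 -0.1 0 -1 0 0 0;0.75 -0.1 0 -1.75 0 0 0;0.75 -0.1 0 -1.75 0 0 0;0.5 -0.1 0 -1.75 0 0 0;0.4 -0.1 0 -1.75 0 0 0;0.4 -0.1 0 -1.75 0 0 0;0.4 -0.1 0 -1.75 0 0 0' 45;python3 go.py; python3 -m inch '0.4 0 0 3 0 0 0;0.4 0 0 9 0 0 0;0.4 0 0 15 0 0 0;0.4 0 0 17 0 0 0;0.4 0 0 17 0 0 0;0.4 0 0 17 0 0 0'; python3 go.py .599,-.089,.19,1.961
```

```text
t: 40.33
eef_pos: [0.3499, -0.2916, 0.0223]
ee_rot: [3.138, 0.004, 3.117]
force: [-0.5, -0.5, 0.8]
width: 0.0513
now [ 0.3499 -0.2916  0.0223] [3.138 0.004 3.117] F [-0.5 -0.5  0.8] w 0.0513 t 40.325 q [-0.26  0.25 -0.71 -0.01 -0.61  0.25]
t: 41.08
eef_pos: [0.349, -0.2911, 0.1911]
ee_rot: [3.137, 0.002, 3.117]
force: [0.1, -0.1, -1.1]
width: 0.0517
now [ 0.349  -0.2911  0.1911] [3.137e+00 2.000e-03 3.117e+00] F [ 0.1 -0.1 -1.1] w 0.0517 t 41.075 q [-0.26  0.02 -0.5  -0.01 -1.05  0.24]
.599,-.089,.19,1.961 [25.   20.21 -0.11] [ -0.1   0.3 -66.2]
```

```bash
python3 -m inch '0.4 3.5 3 0.5 0 0 -9.5;0.4 7 6 0.5 0 0 -19;0.4 11 9 0.5 0 0 -28.5;0.4 15 12 0.5 0 0 -38;0.4 19 15 0.5 0 0 -47.5;0.4 22 18 0.5 0 0 -57;0.4 25 20.2 0.5 0 0.3 -66.2;0.4 25 20.2 0.5 0 0.3 -66.2;0.4 25 20.2 -3 0 0.3 -66.2;0.4 25 20.2 -6 0 0.3 -66.2;0.4 25 20.2 -6 0 0.3 -66.2;0.4 25 20.2 -6 0 0.3 -66.2';python3 go.py .599,-.089,.109,1.961
```

```text
t: 42.58
eef_pos: [0.5991, -0.0896, 0.1316]
ee_rot: [3.14, -0.001, 1.962]
force: [0.1, -0.6, -0.2]
width: 0.0524
now [ 0.5991 -0.0896  0.1316] [ 3.140e+00 -1.000e-03  1.962e+00] F [ 0.1 -0.6 -0.2] w 0.0524 t 42.575 q [ 0.17  0.32 -0.27 -0.   -0.98 -1.35]
.599,-.089,.109,1.961 [-0.01  0.06 -2.26] [-0.1  0.  -0.1]
```

```bash
python3 -m inch '0.4 -0.1 0.05 -1.2 0 0 0;0.4 -0.15 0.05 -2.1 0 0 0;0.4 -0.15 0.05 -2.45 0 0 0;0.4 -0.15 0.05 -2.45 0 0 0;0.4 -0.15 0.05 -2.45 0 0 0;0.4 -0.15 0.05 -2.45 0 0 0';python3 go.py .599,-.089,.109,1.961
```

```text
t: 43.32
eef_pos: [0.5985, -0.0903, 0.1083]
ee_rot: [3.139, 0.001, 1.963]
force: [0.2, -5.4, 4.6]
width: 0.0518
now [ 0.5985 -0.0903  0.1083] [3.139e+00 1.000e-03 1.963e+00] F [ 0.2 -5.4  4.6] w 0.0518 t 43.325 q [ 0.17  0.34 -0.3   0.   -0.92 -1.35]
.599,-.089,.109,1.961 [0.05 0.13 0.07] [ 0.   0.1 -0.1]
```

```bash
python3 -m inch '0.65 0 0 0 0 0 0;0.7 0 0 0 0 0 0;0.7 0 0 0 0 0 0;0.7 0 0 4 0 0 0;0.7 0 0 9 0 0 0;0.7 -5 -8 16 0 0 0;0.7 -12 -20 18 0 0 0;0.7 -20 -40 18 0 0 0;0.7 -20 -40 18 0 0 0;0.7 -20 -45 18 0 0 0;0.7 -20 -45 18 0 0 0;0.7 -20 -45 18 0 0 0'
python3 - <<'E'
from fit import *
np.set_printoptions(precision=4,suppress=True)
F={c:grab_frame(c) for c in("side","top")}
for c in F: save(F[c],c+"8.png")
for n,z in(("grey0_mid",.12),("red0_mid",.021)):
  for c in F:
    for p in pinpoint(c,n): print(n,c,np.round(p["location"],1),round(p["p"],2),onz(F[c],p["location"],z)[:2])
S=[(.529,.0876),(.5645,0),(.599,-.089)]
a=[]
for c,(x0,y0,w,h,k,k2) in{"top":(70,115,240,170,1.67,3.5),"side":(215,100,160,150,2.5,4)}.items():
    I=cv2.imread(f"pics/{c}8.png")[y0:y0+h,x0:x0+w];I=cv2.resize(I,None,fx=k,fy=k2,interpolation=cv2.INTER_CUBIC)
    a.append(I[:590,:400])
H=min(i.shape[0] for i in a);cv2.imwrite("pics/c10.png",np.hstack([i[:H] for i in a]))
E
python3 go.py
```

```text
t: 44.82
eef_pos: [0.4228, -0.4739, 0.2822]
ee_rot: [3.139, 0.001, 1.964]
force: [1.6, -0.1, 0.9]
width: 0.0613
grey0_mid side [227.6 342.1] 0.65 [ 0.3086 -0.5783]
grey0_mid side [177.6 293.2] 0.62 [ 0.1954 -0.4247]
grey0_mid top [280.1 156.8] 0.8 [ 0.6044 -0.0909]
red0_mid side [295.9 141.5] 0.5 [0.5935 0.3856]
red0_mid top [ 98.8 163.3] 0.7 [0.5981 0.393 ]
red0_mid top [138.  252.1] 0.21 [0.3642 0.2762]
red0_mid top [286.1 122.5] 0.17 [ 0.7222 -0.1057]
now [ 0.4237 -0.4717  0.2816] [3.139e+00 1.000e-03 1.964e+00] F [-0.3 -0.5 -0.6] w 0.0612 t 45.125 q [-0.53  0.26  0.   -0.   -1.31 -0.65]
```

View pics/c10.png

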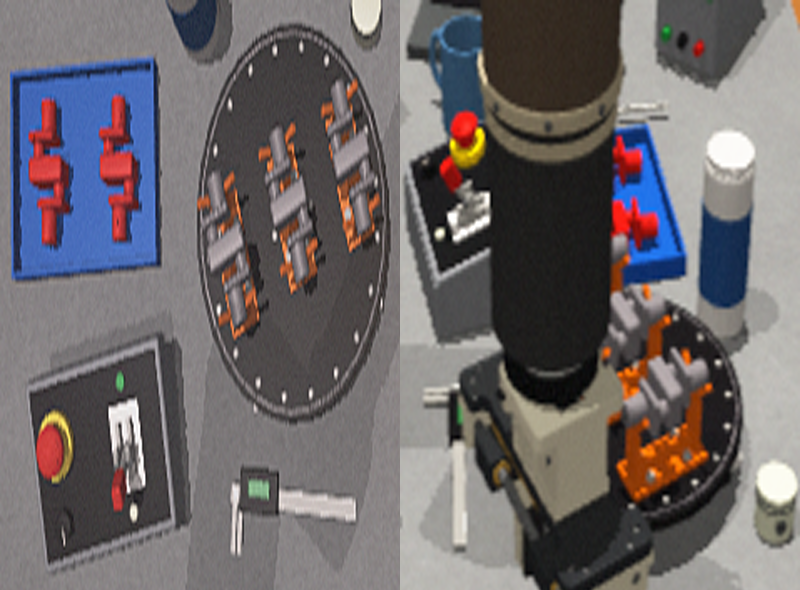

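The top part shows all three greys lying in the cradles and both reds flat side by side in the tray at crop (48,170) and (120,170), with the switch cap still on the white-dot side. Before switching on, I'll check numerically that the greys are centred along the axis.

```bash
python3 - <<'E'
from fit import *
np.set_printoptions(precision=4,suppress=True)
f=grab_frame("top");F={"top":f};im=cv2.imread("pics/top8.png")[:,:,::-1]
I=im.astype(int);r,g,b=I[...,0],I[...,1],I[...,2]
org=(r>70)&(g>.3*r)&(b<.5*r)&(g<.75*r)
grey=((I.max(2)-I.min(2)<.2*I.max(2))&(I.max(2)>72)).astype(np.uint8)
a=.39;R=np.array([[np.cos(a),np.sin(a)],[-np.sin(a),np.cos(a)]])
for s in[(.529,.0876),(.5645,0),(.599,-.089)]:
    bb=fit(F,{"top":grey},*s,.12,.39,["top"],rad=24)
    print("shaft fit",round(bb[0],3),"axial/lat off",(R@(bb[1][:2]-s)),"yaw",bb[1][2])
    u=proj(f,[*s,.12]);X=[(x,y) for x in range(int(u[0])-26,int(u[0])+27) for y in range(int(u[1])-30,int(u[1])+31) if org[y,x]]
    P=np.array([R@(onz(f,p,.126)[:2]-s) for p in X])*1000
    for sd in(1,-1):
        q=P[(P[:,1]*sd>15)&(P[:,1]*sd<28)]
        for nm,w in(("up",q[(q[:,0]>30)&(q[:,0]<55)]),("lo",q[(q[:,0]<-30)&(q[:,0]>-62)])):
            if len(w): print("  side",sd,nm,len(w),"axial mean",w[:,0].mean().round(1),w[:,0].min().round(1),w[:,0].max().round(1),"lat",w[:,1].mean().round(1))
E
```

```text
shaft fit 0.656 axial/lat off [0.0015 0.0041] yaw 0.38955642281018654
  side 1 up 16 axial mean 41.4 37.9 45.0 lat 21.6
  side 1 lo 13 axial mean -44.2 -47.0 -41.1 lat 20.8
  side -1 up 27 axial mean 38.7 30.2 46.1 lat -21.3
  side -1 lo 54 axial mean -49.8 -61.8 -33.3 lat -21.5
shaft fit 0.603 axial/lat off [0.0004 0.0018] yaw 0.39895095559637866
  side 1 up 23 axial mean 40.6 30.0 47.2 lat 20.9
  side 1 lo 32 axial mean -45.6 -61.3 -30.8 lat 19.2
  side -1 up 24 axial mean 40.7 30.8 47.7 lat -20.7
  side -1 lo 40 axial mean -48.3 -62.0 -36.9 lat -20.0
shaft fit 0.624 axial/lat off [-0.0013 -0.0025] yaw 0.3925421579394861
  side 1 up 26 axial mean 38.4 30.7 44.7 lat 20.8
  side 1 lo 53 axial mean -47.7 -61.7 -30.3 lat 21.4
  side -1 up 15 axial mean 41.4 37.0 45.3 lat -20.9
  side -1 lo 17 axial mean -43.4 -47.2 -39.0 lat -22.0
```

Shafts sit within about 3 mm of the cradle centres (axial offsets +3, +1 and 0 mm). Now back to the console to switch on.

```bash
python3 -m inch '0.5 6 16 3 0 0 -6;0.5 12 32 3 0 0 -13;0.5 13 46 3 0 0 -13;0.5 13 46 3 0 0 -13;0.5 13 46 3 0 0 -13;0.5 13 46 3 0 0 -13;0.5 13 46 3 0 0 -13;0.5 13 46 3 0 0 -13;0.5 5 58 3 0 0 -13;0.5 5 58 3 0 0 -13;0.5 5 58 3 0 0 -13' 50
python3 -m inch '0.5 -4 6 -3 0 0 0;0.5 -7.5 12 -5 0 0 0;0.5 -7.5 12 -5 0 0 0;0.5 -7.5 12 -5 0 0 0;0.5 -7.5 12 -5 0 0 0'
python3 - <<'E'
from h import *
from scipy.spatial.transform import Rotation as Ro
s=telemetry.get_state();e=np.array(s["eef_pos"]);c=Ro.from_euler("xyz",s["ee_rot"]);print(e,s["ee_rot"],np.round(s["q"],2))
y=.16;h=np.array([-np.sin(y),np.cos(y),0])
T=Ro.from_rotvec(-.2*h)*Ro.from_euler("xyz",[np.pi,0,1.738])
for p in([.3605,.2325,.20],[.3605,.2325,.1145]): print((np.array(p)-e)*100,(T*c.inv()).as_rotvec(degrees=True))
F={c:grab_frame(c) for c in("side","top")}
for c in F: print(c,[(np.round(r["location"],1),r["p"]) for r in pinpoint(c,"toggle_grip")])
f=np.array([np.cos(y),np.sin(y),0]);u=np.array([0,0,1.]);p=np.array([.390,.235,.083])
for a in(-.51,-.57,-.63): g=p+.052*(np.sin(a)*f+np.cos(a)*u);print([proj(F[c],g).round(1) for c in F])
E
```

```text
t: 46.55
eef_pos: [0.4718, 0.1118, 0.3124]
ee_rot: [3.138, -0.0, 1.743]
force: [0.1, -0.4, 0.7]
width: 0.0434
t: 47.18
eef_pos: [0.3964, 0.2323, 0.2628]
ee_rot: [3.137, -0.001, 1.745]
force: [-0.1, -0.2, 1.1]
width: 0.0441
[0.39636398 0.23233326 0.26283746] [ 3.13744508e+00 -6.52898014e-04  1.74508727e+00] [ 0.96 -0.03 -0.38  0.   -1.22 -2.36]
[-3.58639776  0.01667434 -6.28374592] [  1.78861299 -11.0784273   -0.40860587]
[ -3.58639776   0.01667434 -14.83374592] [  1.78861299 -11.0784273   -0.40860587]
side [(array([238.2, 142.9]), 0.63), (array([296.8, 140.5]), 0.4)]
top [(array([139.7, 254.4]), 0.36)]
[array([235.7, 141.8]), array([140.9, 253. ])]
[array([235. , 142.3]), array([141.3, 254.2])]
[array([234.2, 142.8]), array([141.7, 255.2])]
```

```bash
python3 -m inch '0.5 -2 0 -3 0.9 -5.5 0;0.5 -3.6 0 -6.3 1.8 -11.1 -0.4;0.5 -3.6 0 -6.3 1.8 -11.1 -0.4;0.5 -3.6 0 -6.3 1.8 -11.1 -0.4;0.5 -3.6 0 -10 1.8 -11.1 -0.4;0.5 -3.6 0 -13 1.8 -11.1 -0.4;0.5 -3.6 0 -14.8 1.8 -11.1 -0.4;0.5 -3.6 0 -14.8 1.8 -11.1 -0.4;0.5 -3.6 0 -14.8 1.8 -11.1 -0.4'
python3 go.py
```

```text
t: 48.5
eef_pos: [0.3622, 0.2327, 0.1161]
ee_rot: [2.94, -0.001, 1.734]
force: [-0.7, 0.7, 0.6]
width: 0.0438
now [0.3622 0.2327 0.1161] [ 2.940e+00 -1.000e-03  1.734e+00] F [-0.7  0.7  0.6] w 0.0438 t 48.5 q [ 1.18 -0.06 -0.91  0.29 -0.63 -2.82]
```

```bash
python3 -m inch '0.5 -0.2 0 -0.4 0 0 0;0.5 -0.2 0 -0.4 0 0 0;0.15 -0.2 0 -0.4 0 0 0;0.05 -0.2 0 -0.4 0 0 0;0.05 -0.2 0 -0.4 0 0 0;0.05 -0.2 0 -0.4 0 0 0;0.05 -0.2 0 -0.4 0 0 0' 55
python3 go.py
python3 - <<'E'
from h import *
p=np.array([.390,.235,.083]);y=.16;f=np.array([np.cos(y),np.sin(y),0]);u=np.array([0,0,1.]);h=np.array([-np.sin(y),np.cos(y),0])
s=telemetry.get_state();e=np.array(s["eef_pos"]);v=e-p;t0=s["ee_rot"][0]-np.pi
gf,gu=v@f+.019*np.sin(t0),v@u+.019*np.cos(t0);r=np.hypot(gf,gu);a0=np.arctan2(gf,gu);print("tilt",t0,"G r",r,"ang",a0)
# targets: bat angle a -> tool tilt
r1=r+.0115
for a,t in[(a0,t0),(-.5,t0),(-.4,-.17),(-.3,-.12),(-.2,-.07),(-.1,-.02),(0,.04),(.1,.1),(.18,.16),(.215,.2)]:
    w=(r1*np.sin(a)-.019*np.sin(t))*f+(r1*np.cos(a)-.019*np.cos(t))*u+(v@h)*h
    print(round(a,3),((w-v)*100).round(2),(np.degrees(t-t0)*h).round(1))
E
```

```text
t: 49.38
eef_pos: [0.3601, 0.232, 0.112]
ee_rot: [2.94, 0.0, 1.734]
force: [-1.1, -4.2, 4.8]
width: 0.0139
now [0.3601 0.232  0.112 ] [2.94  0.    1.734] F [-1.1 -4.2  4.8] w 0.0139 t 49.375 q [ 1.19 -0.05 -0.92  0.3  -0.62 -2.83]
tilt -0.20118435157726555 G r 0.058347306206538115 ang -0.6168127311872055
-0.617 [-0.66 -0.11  0.94] [-0.  0.  0.]
-0.5 [0.03 0.   1.37] [-0.  0.  0.]
-0.4 [0.59 0.1  1.66] [-0.3  1.8  0. ]
-0.3 [1.14 0.18 1.89] [-0.7  4.6  0. ]
-0.2 [1.72 0.28 2.05] [-1.2  7.4  0. ]
-0.1 [2.31 0.37 2.15] [-1.7 10.2  0. ]
0 [2.88 0.47 2.19] [-2.2 13.6  0. ]
0.1 [3.46 0.56 2.16] [-2.7 17.   0. ]
0.18 [3.89 0.63 2.1 ] [-3.3 20.4  0. ]
0.215 [4.06 0.65 2.06] [-3.7 22.7  0. ]
```

```bash
python3 -m inch '0.05 -0.3 -0.05 0.4 0 0 0;0.05 -0.55 -0.1 0.8 0 0 0;0.05 -0.7 -0.1 1 0 0 0;0.05 -0.7 -0.1 1 0 0 0;0.05 -0.7 -0.1 1 0 0 0'
python3 go.py
```

```text
t: 50.0
eef_pos: [0.3533, 0.2307, 0.1218]
ee_rot: [2.94, 0.001, 1.734]
force: [9.2, -1.3, -6.6]
width: 0.0135
now [0.3533 0.2307 0.1218] [2.940e+00 1.000e-03 1.734e+00] F [ 9.2 -1.3 -6.6] w 0.0135 t 50.0 q [ 1.21 -0.08 -0.91  0.29 -0.66 -2.84]
```

```bash
python3 -m inch '0.05 0.35 0.07 0.2 0 0 0;0.05 0.7 0.13 0.4 0 0 0;0.05 1.25 0.23 0.68 -0.3 1.8 0;0.05 1.8 0.31 0.9 -0.7 4.6 0;0.05 2.4 0.4 1.05 -1.2 7.4 0;0.05 2.4 0.4 1.05 -1.2 7.4 0'
cat > tog.py <<'E'
from h import *
p=np.array([.390,.235,.083]);y=.16;f=np.array([np.cos(y),np.sin(y),0]);u=np.array([0,0,1.]);h=np.array([-np.sin(y),np.cos(y),0])
s=telemetry.get_state();e=np.array(s["eef_pos"]);v=e-p;t0=(s["ee_rot"][0])%(2*np.pi)-np.pi
gf,gu=v@f+.019*np.sin(t0),v@u+.019*np.cos(t0);r=np.hypot(gf,gu);a0=np.arctan2(gf,gu)
F=np.array(s["force"]);print("tilt",t0,"G r",r,"ang",a0,"radial F",F@(np.sin(a0)*f+np.cos(a0)*u),"w",s["width"],"q",np.round(s["q"],2))
r1=.0695
for a,t in[(-.1,-.02),(0,.04),(.1,.1),(.18,.16),(.22,.2)]:
    w=(r1*np.sin(a)-.019*np.sin(t))*f+(r1*np.cos(a)-.019*np.cos(t))*u+(v@h)*h
    print(round(a,3),((w-v)*100).round(2),(np.degrees(t-t0)*h).round(1))
E
python3 tog.py
```

```text
t: 50.75
eef_pos: [0.3768, 0.2344, 0.131]
ee_rot: [3.075, 0.002, 1.732]
force: [-7.8, 4.2, -10.8]
width: 0.0133
tilt -0.06700354140133147 G r 0.06849327313531597 ang -0.21192902759002558 radial F -9.087693053175183 w 0.013301684297823229 q [ 1.05  0.02 -0.69  0.07 -0.82 -2.51]
-0.1 [0.65 0.1  0.22] [-0.4  2.7  0. ]
0 [1.22 0.2  0.25] [-1.   6.1  0. ]
0.1 [1.79 0.29 0.22] [-1.5  9.4  0. ]
0.18 [2.23 0.36 0.16] [-2.1 12.8  0. ]
0.22 [2.42 0.39 0.12] [-2.4 15.1  0. ]
```

```bash
python3 -m inch '0.05 0.3 0.05 0.22 -0.2 1.5 0;0.05 0.65 0.1 0.28 -0.4 2.7 0;0.05 1.2 0.2 0.3 -1 6.1 0;0.05 1.8 0.29 0.26 -1.5 9.4 0;0.05 2.25 0.36 0.18 -2.1 12.8 0;0.05 2.5 0.4 0.14 -2.4 15.1 0;0.05 2.5 0.4 0.14 -2.4 15.1 0'
python3 tog.py
```

```text
t: 51.62
eef_pos: [0.3997, 0.2384, 0.1308]
ee_rot: [-2.936, 0.002, 1.73]
force: [-11.4, 5.8, -7.0]
width: 0.0137
tilt 0.2051004075626075 G r 0.06789111906635797 ang 0.20757745583532017 radial F -8.94763743488135 w 0.01368701775031899 q [ 0.85  0.23 -0.37 -0.14 -1.14 -2.19]
-0.1 [-1.65 -0.27  0.23] [  2.1 -12.7  -0. ]
0 [-1.07 -0.17  0.27] [ 1.5 -9.3 -0. ]
0.1 [-0.5  -0.08  0.24] [ 1.  -5.9 -0. ]
0.18 [-0.07 -0.01  0.18] [ 0.4 -2.6 -0. ]
0.22 [0.13 0.02 0.14] [ 0.  -0.3 -0. ]
```

```bash
python3 -m inch '0.05 0.2 0.03 0 0 1 0;0.05 0.2 0.03 0 0 1 0;0.05 0.1 0.01 -0.5 0 1 0;0.05 0 0 -1 0 1 0;0.05 0 0 -1 0 1 0;0.4 0 0 -1 0 1 0;0.5 0 0 -1 0 1 0;0.5 0 0 -1 0 1 0'; python3 tog.py|head -1;python3 -m inch '0.5 0.6 0.1 2 0 0 0;0.5 1.5 0.2 6 0 0 0;0.5 3 0.4 12 2 -13 0;0.5 3 0.4 15 2 -13 0;0.5 5 -5 18 2 -13 0;0.5 12 -12 20 2 -13 0;0.5 14 -24 20 2 -13 0;0.5 14 -36 20 2 -13 0;0.5 10 -50 20 2 -13 0;0.5 5 -60 20 2 -13 0;0.5 0 -65 20 2 -13 0;0.5 0 -65 20 2 -13 0'
python3 -m inch '0.5 -8 -18 0 0 0 0;0.5 -8 -18 0 0 0 0;0.5 -8 -18 0 0 0 0;0.5 -8 -18 0 0 0 0;0.5 -8 -18 0 0 0 0;0.5 -8 -18 0 0 0 0;0.5 -8 -18 0 0 0 0'
python3 - <<'E'
from h import *
F={c:grab_frame(c) for c in("side","top")}
for c in F: save(F[c],c+"9.png")
b=F["side"]
for c in F: print(c,[(np.round(r["location"],1),r["p"]) for r in pinpoint(c,"toggle_grip")])
f=np.array([np.cos(.16),np.sin(.16),0]);u=np.array([0,0,1.]);p=np.array([.390,.235,.083])
for a in(.11,.23):
  for r in(.052,.062): g=p+r*(np.sin(a)*f+np.cos(a)*u);print(a,r,[proj(F[c],g).round(1) for c in F])
a=cv2.resize(np.array(F["top"]["pixels"])[200:285,85:180],None,fx=4.2,fy=6.5,interpolation=cv2.INTER_CUBIC)
b=cv2.resize(np.array(F["side"]["pixels"])[95:225,205:375],None,fx=2.3,fy=4.2,interpolation=cv2.INTER_CUBIC)
H=min(a.shape[0],b.shape[0]);cv2.imwrite("pics/c11.png",np.hstack([a[:H],b[:H]])[:,:,::-1])
E
python3 go.py
```

```text
t: 52.62
eef_pos: [0.4003, 0.2385, 0.121]
ee_rot: [-2.921, -0.001, 1.73]
force: [0.3, 0.1, -0.3]
width: 0.038
tilt 0.22102736722510485 G r 0.05847743264769963 ang 0.25689412996776123 radial F -0.2003177704846102 w 0.037958175160422804 q [ 0.84  0.25 -0.37 -0.15 -1.13 -2.17]
t: 54.12
eef_pos: [0.4636, -0.219, 0.3198]
ee_rot: [3.133, 0.001, 1.729]
force: [0.8, -1.2, 0.3]
width: 0.0437
t: 55.0
eef_pos: [0.3843, -0.3979, 0.3201]
ee_rot: [3.132, 0.002, 1.731]
force: [0.6, 0.8, -0.1]
width: 0.0438
side []
top [(array([132.7, 238.5]), 0.56)]
0.11 0.052 [array([244.7, 138.9]), array([138.5, 239.9])]
0.11 0.062 [array([244.9, 136.3]), array([136.9, 239.3])]
0.23 0.052 [array([246.5, 138.9]), array([138.4, 237.3])]
0.23 0.062 [array([247.1, 136.4]), array([136.8, 236.2])]
now [ 0.384  -0.3984  0.32  ] [3.132e+00 2.000e-03 1.731e+00] F [ 0.1 -0.5  0.8] w 0.0438 t 55.2 q [-0.45  0.11 -0.11 -0.   -1.35 -0.96]
```

View pics/c11.png

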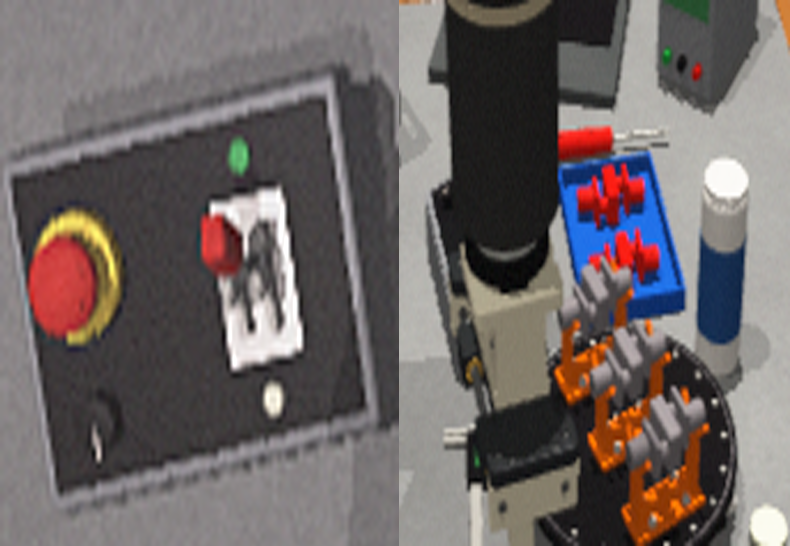

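The bat is at ON in the top part of the crop, its cap at crop (220,245) as in the first picture. The side part shows the greys in their cradles and the reds in the tray. One numeric comparison with the first frame will confirm the bat is fully seated.

```bash
python3 - <<'E'
import cv2,numpy as np
for n in("top0","top9"):
    I=cv2.imread(f"pics/{n}.png").astype(float)[225:252,126:152];m=(I[...,2]>60)&(I[...,1]<.45*I[...,2]);y,x=np.nonzero(m);print(n,m.sum(),x.mean()+126,y.mean()+225,x.min()+126,x.max()+126,y.min()+225,y.max()+225)
for n in("can",(95,140,160,205)),("piston",(105,128,278,302)):
    y0,y1,x0,x1=n[1];a,b=[cv2.imread(f"pics/{k}.png").astype(int)[y0:y1,x0:x1] for k in("top0","top9")];d=[((a-np.roll(b,(i,j),(0,1)))[4:-4,4:-4]**2).mean() for i,j in((0,0),(1,0),(-1,0),(0,1),(0,-1))];print(n[0],np.round(d,0))
E
```

```text
top0 59 136.52542372881356 237.72881355932202 133 141 234 241
top9 60 136.5 237.16666666666666 133 141 233 241
can [179. 500. 389. 487. 415.]
piston [ 372.  775.  967. 1048. 1248.]
```

```bash
python3 -c "
from station import arm,telemetry
print(arm.job_done(), telemetry.get_state()['t'])"
```

```text
the job is handed in; nothing more can be done
the job is handed in; nothing more can be done
```

The job is done and handed in, about 55 s into the run. I switched the drive off at the white dot, laid both red crankshafts flat and side by side in the tray, and loaded the three greys one per cradle. I then locked the switch on again at the green dot. No verdict came back.

**Last checks:**
- **Switch:** the cap is back within about 0.6 px of where it started at ON, with nothing pulling on it. I did not push it to test the lock.
- **Grey crankshafts:** their fitted positions are within about 3 mm of the cradle centres along the shaft. The outline fits were loose, overlapping only about 35–40%.
- **Reds:** both lie clear of the tray walls in the last side and top pictures.
- **Spray can and piston:** both still match the first picture best with no shift, so neither moved.

**Disagreements and misses:**
- The seat detector was up to 15 mm off for the empty cradle, so I used the base bolts instead. Both cameras agreed on those to under 2 mm.
- The automatic fit of the first red in the tray failed; the point detector and the pictures put it in place.
- In the last frames the arm hid the switch from the side camera, so that check is from the top camera only.

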